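# Clamp a pine board in the lever press and hold it

## Robot

A 7-joint arm with a two-finger parallel gripper is mounted at the origin on a cart in front of the work surface, level with it; the furniture and walls round the work are solid. World frame = base frame: x ahead of the robot, y to its left, z up, the work surface at z = 0. Lengths are in m, angles in rad, forces in N, time in s.
With the tool pointing down it reaches from about 0.425 to 0.95 m from the base axis. Payload 4.7 kg.
Tool frame: the origin (TCP) lies at the very end of the fingers, on their centre line; the grasp point (between the pads) lies 19 mm behind it (arm.grasp_offset is the z of the grasp point in the tool frame, in m); z points along the fingers, y is the direction in which the jaws open and shut (so a half turn about z gives the same grasp; the last joint's range is limited). The gripper opens to 85 mm and grips with 20 to 120 N. Pads are 22 mm wide; open, the fingers measure 114 mm over their backs; the gripper's body (76 mm by 85 mm) begins 54 mm behind the grasp point. The pads swing forward as they close: fully open they stand 13 mm farther back than shut.
Start: joints at [-0.029, 0.469, -0.049, 1.532, 0.024, 1.141, -0.082], TCP at [0.675, 0, 0.231] pointing down, gripper open.
Joint ranges: [-2.59, 2.59], [-0.33, 1.99], [-1.39, 1.29], [0.1, 2.45], [-1.04, 4.18], [0.21, 1.99], [-2.66, 2.66]. Speed limits (rad/s): [2.57, 2.57, 3.14, 3.14, 3.14, 3.14, 3.14].

## Interface

Orientations are given as a rotation vector (axis times angle).
In Python, from workcell import get_state, eyes, job, arm gives the robot as it stands.
- The arm moves only by the tool servo_tool, never from a script. Its argument "series" is a list of rows, each an object with "translation": the shift along the tool's x, y, z as a fraction of full scale, a list of three; "rot": the turn, a rotation vector about the tool's x, y, z as a fraction of full scale, a list of three; "grip": the opening, from 0 (shut) to 1 (fully open). In form: [{"translation": [x, y, z], "rot": [ax, ay, az], "grip": grip}, ...]. A call has 1 to 8 rows; each row is the pose to reach, as a shift and turn from the pose measured when the call began, along the tool's axes at that moment, turning the shorter way round; what a row does not reach only later rows make up. Full scale, the value 1, is 0.15 m for a shift and pi rad for a turn. A row lasts 1/10 s, in which the tool goes at most 50 mm and 8.59 degrees, less where a joint would pass 70% of its speed; a pose out of reach is approached as far as the arm can. A call with a number of a shift or a turn outside -1 to 1 is refused whole. A call with a gripper value outside its range is refused whole. The fingers move at their own pace and stop on an object; the grip force is fixed at half the most. Time passes only in rows, so rows that repeat a pose let the fingers close. It gives the time, the measured TCP pose, the force and the opening at its end, in the units of the state.
- get_state(): the state, without advancing time (a new reading comes with each control period).
- eyes.capture(name): name is "scene" or "side" or "wrist"; returns (picture, depth): 480x640x3 uint8, red, green, blue; 480x640 float32, m along the optical axis (not along the pixel's ray), 0 where there is no reading.
- eyes.camera_model(name): a dict with "fx", "fy", "cx", "cy" (pixels), "distortion" ([k1, k2, p1, p2, k3] as OpenCV has them; the pictures are not rectified), "T" (4x4, takes a point from camera to world coordinates). Camera axes: x right, y down, z forward; pixel columns grow to the right and rows downward; lengths in m; the calibration is good to about 2 mm. A picture is of the moment at which its call begins: read the wrist's pose just before it. camera_model takes no time and is no camera call; for the wrist camera it gives the pose at the moment of the call.
- job.sign_off(): hands the job in, once; it reports no verdict.
The state is a dict: "time": time; "joint_pos": joint angles; "qd": joint speeds; "tau": joint torques, N m; "ee_pos": TCP position; "orientation": TCP orientation; "contact_force": force on the tool from outside, world axes, zero at the start; "moment": the same for the moment, N m; "width": opening from 0.0 (shut) to 1.0 (fully open).
Only numpy, scipy, OpenCV 4.12 (cv2) and the standard library are available. Lean on these libraries where they do the work, as an engineer would, in place of code of your own. Each camera call takes 0.05 s, during which the arm holds its last target.

## Task

Slide the loose pine board lengthwise into the channel of the blue bench press, under the raised foot, until its end is against the stop. Then, with the gripper's fingers, push the red-handled spring lever down past its first and second detents to the third (green rivet), not on to the end of its travel, so that the foot clamps the board; hold it there for at least two seconds and finish while still holding, as the lever springs back when let go. Leave the sanding block, screw tin and bench dog where they are.

Things in the scene. Friction and masses are not known exactly. Their poses are not given: they have to be found in the camera images.
- work: loose pine board 52 x 138 x 13 mm (own x, y, z), about 70 g, lying flat; origin at the centre of its underside, long axis = own y. Either end may go in first.
- press: blue bench press fixed to the bench; origin on the bench top, z up, +x into the channel (away from its open mouth), +y left seen from the mouth. Own frame, mm: base plate x -55 to 100, y +-56, top z 12. Head and column x -18 to 88, y +-23, head z 105 to 155. End stop: face at x 30, top z 32. Lever and its index plate on the +y side.
- press_mouth (a point): fixed point on the channel floor (12 mm above the bench) at the mouth, press x -62 mm. Channel 58 mm wide between guide walls 12 mm high, press x -50 to 30, flared at the mouth. In front of it (to press x -132) the floor goes on as a tongue only 42 mm wide, so fingers can go down beside a board there.
- press_seat (a point): fixed point of the press: where the board's origin lies when the board is fully seated (end against the stop, on the channel floor 12 mm above the bench). Axes as press: the board's long axis lies along this x.
- lever_hinge (a point): fixed point on the lever's horizontal hinge axis (which runs along the press's x), level in x with the origin of lever_handle: 130 mm above the bench, 30 mm to the press's +y side, at own x -44 mm.
- lever_handle: origin: midpoint of the axis of the lever's red round handle; moves with the lever. Handle 24 mm diameter, 72 mm long, level, parallel to the press's x, its free end towards the robot; 140 mm from the hinge axis. It turns stiffly on its spindle. Pinch it from above (pressed off its crown it slips). At rest the lever rises 0.36 rad above level towards the press's +y.
- press_lever (a joint): lever angle (rad): 0 at rest (up, steel rivet), grows as the handle goes down; detents 0.22 and 0.44 (yellow rivets), third 0.66 (green rivet), end of travel 0.80. A spring always returns it to 0 (about 2.5 N at the handle at rest, 8 to 9 N at the third); detents add a ripple of about 2.5 N.
- press_pad: round black rubber pad of the press foot, 30 mm diameter, over press x = y = 0; origin at the centre of its underside. Lever at rest: 39 mm above the bench, 14 mm above a board in the channel. Falls 30 mm per rad of lever, meets the board near 0.46; its spring then presses it with about 4 N at the third.
- tin: bystander: open tin of wood screws, 67 mm diameter, 32 high; origin at the centre of its underside
- sand_block: bystander: red sanding block 46 x 110 x 40 mm; origin at the centre of its underside
- dog: bystander: round wooden bench dog, 39 mm diameter, 56 high; origin at the centre of its underside
Not all that is in view belongs to the job. Leave any pink look-alike of the work alone.

How it is judged:
By the outcome, as a careful person would: the job done as asked, in the order asked, and still so for the second after the job is handed in, while the arm keeps its last pose, push and grip.
It also fails if it takes over 61 s, if anything falls off the work surface, if the arm or the gripper's body presses on something with over 40 N, if the wrist force passes 120 N, or if a joint passes its speed limit or range.

## Working session

There is one attempt and no reset: what is moved stays moved. The work goes in short steps, Python scripts to look and compute and a tool call to move; the robot and the scene stay as the last step left them, time stands still between calls to the robot, and variables do not carry over. Pictures are saved under pics/ and viewed, and the job is handed in when it is done.

Besides the shell and the picture viewer there is one more tool, called after ">>>" as name(argument=value, ...) on one line, values as JSON. servo_tool: Moves the arm, as the interface text tells. Shift numbers are shares of 0.15 m and turn numbers shares of pi rad, none past 1 either way. Its arguments: {"type":"object","properties":{"series":{"type":"array","items":{"type":"object","properties":{"translation":{"type":"array","items":{"type":"number","minimum":-1,"maximum":1}},"rot":{"type":"array","items":{"type":"number","minimum":-1,"maximum":1}},"grip":{"type":"number"}}}}},"required":["series"]}

```bash
mkdir -p pics; ls
python3 - <<'E'
from workcell import get_state, eyes, job, arm
import cv2, numpy as np
s=get_state(); print(s)
for n in ["scene","side","wrist"]:
    m=eyes.camera_model(n); print(n,m)
    p,d=eyes.capture(n); cv2.imwrite(f"pics/{n}0.png",p[:,:,::-1]); np.savez(f"{n}0.npz",p=p,d=d,T=m["T"])
E
```

```text
pics
{'time': 0.0, 'joint_pos': array([-0.02887785,  0.46946464, -0.04862705,  1.53373801,  0.02408416,
        1.1409923 , -0.08231979]), 'qd': array([-0.00080265,  0.00026436, -0.00028289, -0.00085689,  0.00137512,
       -0.00027017,  0.0009965 ]), 'tau': array([ 1.18357209e-03, -5.10321057e+01, -4.63755790e-02, -2.37716943e+01,
        1.05899444e-02,  7.35067850e-03,  1.56414734e-05]), 'ee_pos': array([6.74393389e-01, 1.84136060e-05, 2.30227217e-01]), 'orientation': array([-2.22044169, -2.22046987,  0.00229084]), 'contact_force': array([-0.01266115, -0.47747313,  0.48041917]), 'moment': array([ 0.02104281, -0.0637664 , -0.01513125]), 'width': 0.9984088548980838}
scene {'fx': 454.25838406242644, 'fy': 454.25838406242644, 'cx': 317.208388584946, 'cy': 238.91588781935937, 'distortion': array([0.03212777, 0.        , 0.        , 0.        , 0.        ]), 'T': array([[ 0.82114696, -0.34063379,  0.45791515,  0.06175469],
       [-0.57060691, -0.47426483,  0.67043316, -0.77935183],
       [-0.01119914, -0.81181371, -0.58380912,  0.8123355 ],
       [ 0.        ,  0.        ,  0.       
[... 297 characters left out ...]
0.53607775,  0.66544421, -0.76584629],
       [-0.02299967, -0.7696865 , -0.6380076 ,  0.84681375],
       [ 0.        ,  0.        ,  0.        ,  1.        ]])}
wrist {'fx': 335.1075007505348, 'fy': 335.1075007505348, 'cx': 322.4290975870608, 'cy': 247.48632640036874, 'distortion': array([0.01421992, 0.        , 0.        , 0.        , 0.        ]), 'T': array([[ 9.99998930e-01,  3.47507810e-04, -1.42087804e-03,
         6.74953552e-01],
       [-7.00525870e-05, -9.58878283e-01, -2.83817606e-01,
         7.17162080e-02],
       [-1.46107793e-03,  2.83817402e-01, -9.58877233e-01,
         3.74029938e-01],
       [ 0.00000000e+00,  0.00000000e+00,  0.00000000e+00,
         1.00000000e+00]])}
```

View pics/scene0.png

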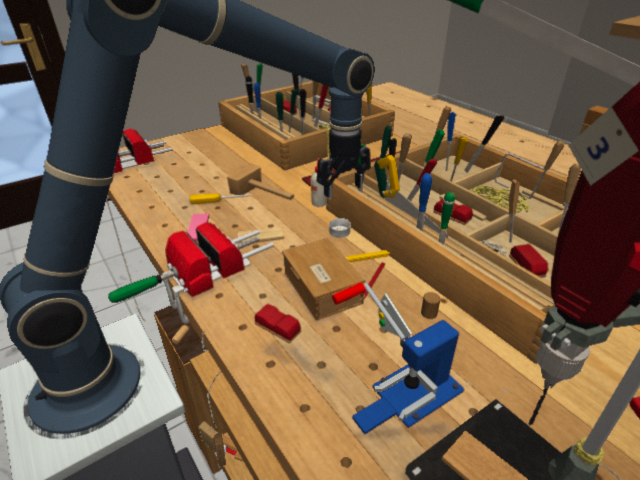

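View pics/side0.png

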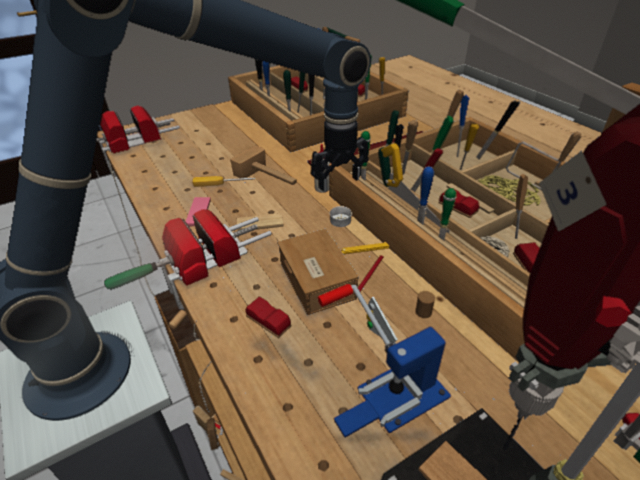

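View pics/wrist0.png

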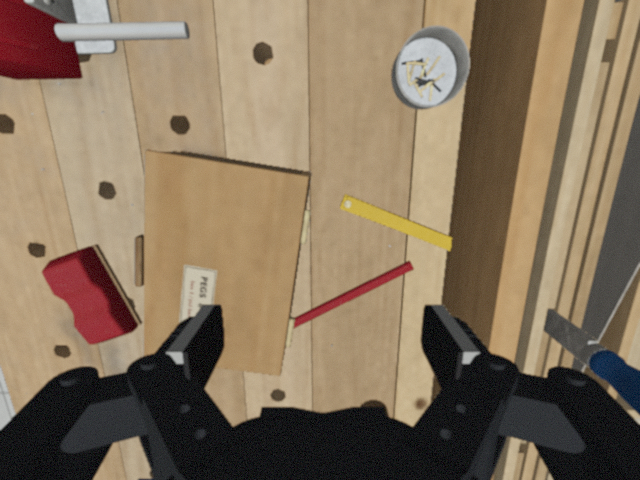

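Run:
```python
import cv2
a=cv2.imread("pics/scene0.png")
cv2.imwrite("pics/c1.png",cv2.resize(a[180:380,160:420],(780,600),interpolation=cv2.INTER_CUBIC))
cv2.imwrite("pics/c2.png",cv2.resize(a[280:480,340:600],(780,600),interpolation=cv2.INTER_CUBIC))
```

```text
(no output)
```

View pics/c1.png

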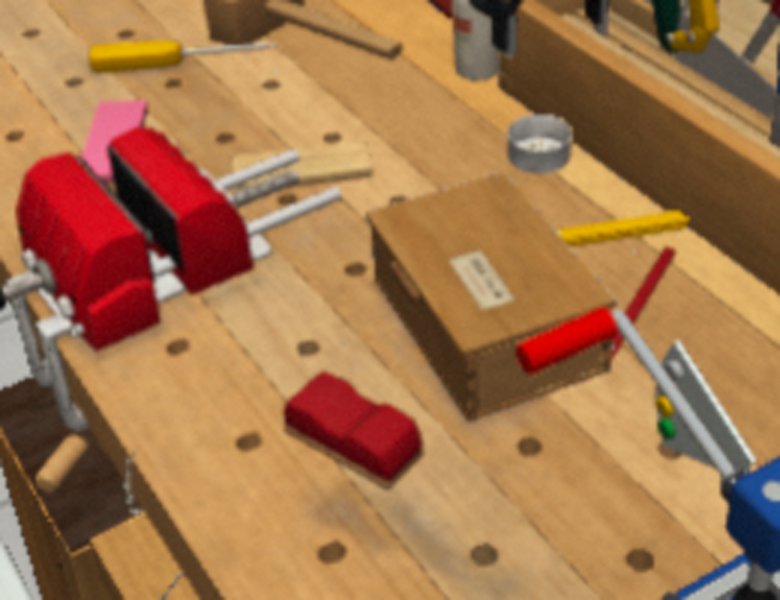

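View pics/c2.png

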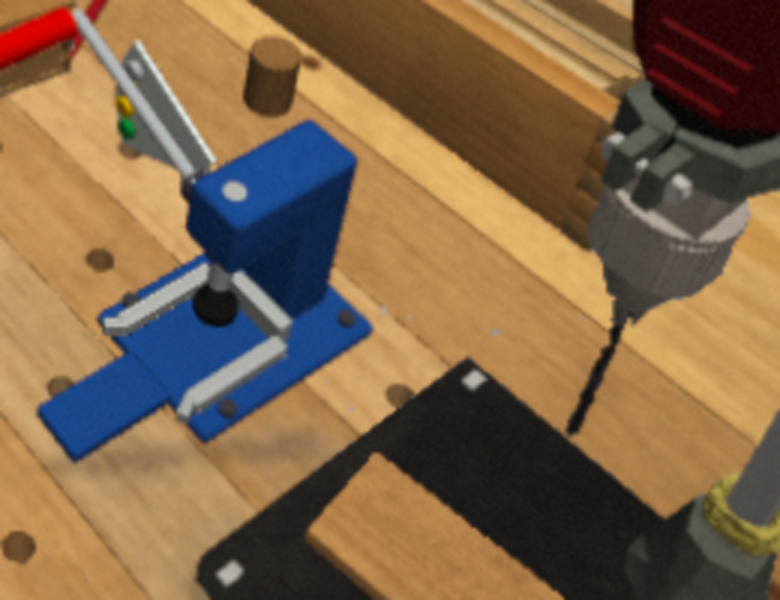

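```bash
cat > h.py <<'E'
import numpy as np, cv2
from workcell import get_state, eyes, job, arm
def ray(m,u,v,T=None):
    K=np.array([[m["fx"],0,m["cx"]],[0,m["fy"],m["cy"]],[0,0,1]])
    p=cv2.undistortPoints(np.array([[[u,v]]],float),K,np.array(m["distortion"]))[0,0]
    T=m["T"] if T is None else T
    return T[:3,3],T[:3,:3]@np.array([p[0],p[1],1])
def onz(m,u,v,z,T=None):
    o,d=ray(m,u,v,T); return o+d*(z-o[2])/d[2]
def bydepth(m,u,v,dep,T=None):
    o,d=ray(m,u,v,T); return o+d*dep
def proj(m,P,T=None):
    T=m["T"] if T is None else T
    Ti=np.linalg.inv(T); K=np.array([[m["fx"],0,m["cx"]],[0,m["fy"],m["cy"]],[0,0,1]])
    return cv2.projectPoints(np.array(P,float).reshape(-1,1,3),cv2.Rodrigues(Ti[:3,:3])[0],Ti[:3,3],K,np.array(m["distortion"]))[0][:,0]
def cloud(m,d,T=None):
    T=m["T"] if T is None else T
    K=np.array([[m["fx"],0,m["cx"]],[0,m["fy"],m["cy"]],[0,0,1]])
    v,u=np.mgrid[:480,:640]; uv=np.stack([u,v],-1).reshape(-1,1,2).astype(float)
    p=cv2.undistortPoints(uv,K,np.array(m["distortion"]))[:,0]
    X=np.c_[p,np.ones(len(p))]*d.reshape(-1,1)
    W=X@T[:3,:3].T+T[:3,3]; W[d.reshape(-1)==0]=np.nan
    return W.reshape(480,640,3)
E
python3 - <<'E'
from h import *
m=eyes.camera_model("scene"); z=np.load("scene0.npz"); W=cloud(m,z["d"])
c1=lambda x,y:(x/3+160,y/3+180)
c2=lambda x,y:(x/3+340,y/3+280)
for n,(u,v),zz in [("board a",c1(235,155),.013),("b",c1(368,150),.013),("c",c1(370,170),.013),("d",c1(300,180),.013),
 ("tongueL",c2(40,408),.012),("tongueR",c2(78,458),.012),("headFL",c2(193,185),.155),("headFR",c2(238,230),.155),("headBL",c2(312,122),.155),("headBR",c2(355,158),.155),
 ("baseBR",c2(372,325),.012),("baseFR",c2(205,440),.012),("baseFL",c2(100,318),.012)]:
    print(n,onz(m,u,v,zz).round(4),W[int(v),int(u)].round(3))
for n,(u,v) in [("handlefree",c1(530,355)),("handleroot",c1(605,325)),("sand",c1(350,420)),("tin",c1(540,145)),("vise top",c1(150,140)),("rod1",c1(280,163)),("rod2",c1(320,203)),("boxtop",c1(500,270)),("boxcorner",c1(465,350)),("boxc2",c1(375,218))]:
    print(n,W[int(v),int(u)].round(3))
E
```

```text
board a [0.5126 0.3123 0.013 ] [0.521 0.333 0.   ]
b [0.6287 0.24   0.013 ] [0.626 0.239 0.014]
c [0.6118 0.2083 0.013 ] [0.614 0.214 0.011]
d [0.5457 0.2345 0.013 ] [0.548 0.24  0.009]
tongueL [ 0.4094 -0.3867  0.012 ] [ 0.409 -0.386  0.011]
tongueR [ 0.4073 -0.4275  0.012 ] [ 0.409 -0.426  0.011]
headFL [ 0.5217 -0.391   0.155 ] [ 0.523 -0.389  0.154]
headFR [ 0.5192 -0.4324  0.155 ] [ 0.523 -0.428  0.15 ]
headBL [ 0.6228 -0.3965  0.155 ] [ 0.756 -0.305  0.001]
headBR [ 0.6213 -0.4337  0.155 ] [ 0.755 -0.35  -0.001]
baseBR [ 0.6345 -0.4674  0.012 ] [ 0.635 -0.467  0.013]
baseFR [ 0.4811 -0.4642  0.012 ] [ 0.483 -0.462  0.01 ]
baseFL [ 0.4861 -0.3568  0.012 ] [ 0.486 -0.356  0.011]
handlefree [ 0.465 -0.253  0.192]
handleroot [ 0.525 -0.257  0.189]
sand [ 0.408 -0.096  0.033]
tin [0.779 0.145 0.013]
vise top [0.408 0.253 0.108]
rod1 [0.529 0.244 0.036]
rod2 [0.53  0.166 0.035]
boxtop [ 0.574 -0.067  0.085]
boxcorner [ 0.5   -0.126  0.082]
boxc2 [0.528 0.055 0.087]
```

>>> servo_tool(series=[{"translation":[1,-0.7,-0.4],"rot":[0,0,0],"grip":1},{"translation":[1,-0.7,-0.4],"rot":[0,0,0],"grip":1},{"translation":[1,-0.7,-0.4],"rot":[0,0,0],"grip":1},{"translation":[1,-0.7,-0.4],"rot":[0,0,0],"grip":1},{"translation":[1,-0.7,-0.4],"rot":[0,0,0],"grip":1},{"translation":[1,-0.7,-0.4],"rot":[0,0,0],"grip":1}])

```text
time: 0.75
ee_pos: [0.5693, 0.1508, 0.291]
orientation: [-2.219, -2.224, 0.001]
contact_force: [-0.1, -0.3, -0.1]
width: 1.002
```

Run:
```python
from h import *
s=get_state(); print(s["time"],s["ee_pos"],np.abs(s["qd"]).max())
m=eyes.camera_model("wrist"); p,d=eyes.capture("wrist"); cv2.imwrite("pics/w1.png",p[:,:,::-1]); np.savez("w1.npz",p=p,d=d,T=m["T"])
```

```text
0.75 [0.56925645 0.15080577 0.29099109] 0.044377291311263646
```

View pics/w1.png

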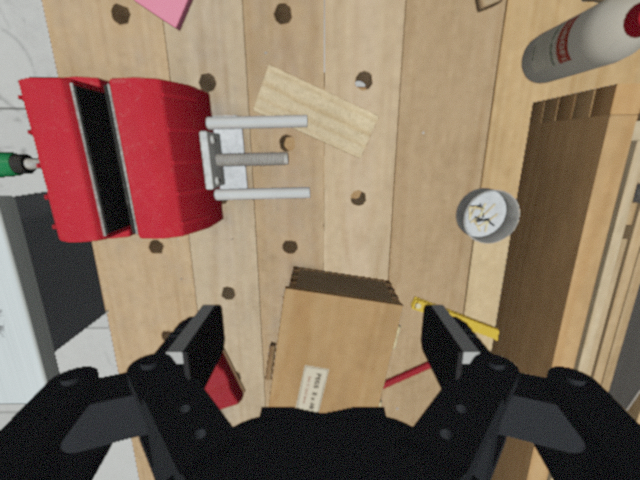

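Run:
```python
from h import *
m=eyes.camera_model("wrist"); z=np.load("w1.npz"); T=z["T"]
a=cv2.imread("pics/w1.png"); cv2.imwrite("pics/w1c.png",cv2.resize(a[40:220,190:430],(800,600),interpolation=cv2.INTER_CUBIC))
C=np.array([onz(m,u,v,.013,T)[:2] for u,v in [(269,66),(378,115),(361,157),(254,110)]]); print(C.round(4))
print([np.linalg.norm(C[i]-C[(i+1)%4]).round(4) for i in range(4)],C.mean(0))
d=(C[1]-C[0]+C[2]-C[3]); print("yaw of long axis",np.degrees(np.arctan2(d[1],d[0])))
W=cloud(m,z["d"],T)
for u,v in [(300,122),(260,122),(304,193),(280,159),(320,115),(160,150),(350,300),(300,290),(487,215),(220,390)]: print((u,v),W[v,u].round(3))
```

```text
[[0.5089 0.3107]
 [0.6343 0.2597]
 [0.6161 0.2123]
 [0.4893 0.2648]]
[np.float64(0.1354), np.float64(0.0508), np.float64(0.1372), np.float64(0.0499)] [0.5621416  0.26187209]
yaw of long axis -22.31545479537458
(300, 122) [0.544 0.25  0.037]
(260, 122) [0.5   0.25  0.038]
(304, 193) [0.548 0.172 0.037]
(280, 159) [0.522 0.211 0.047]
(320, 115) [0.566 0.26  0.013]
(160, 150) [0.416 0.22  0.103]
(350, 300) [0.601 0.056 0.084]
(300, 290) [0.544 0.068 0.082]
(487, 215) [0.784 0.139 0.002]
(220, 390) [ 0.426 -0.104  0.038]
```

View pics/w1c.png

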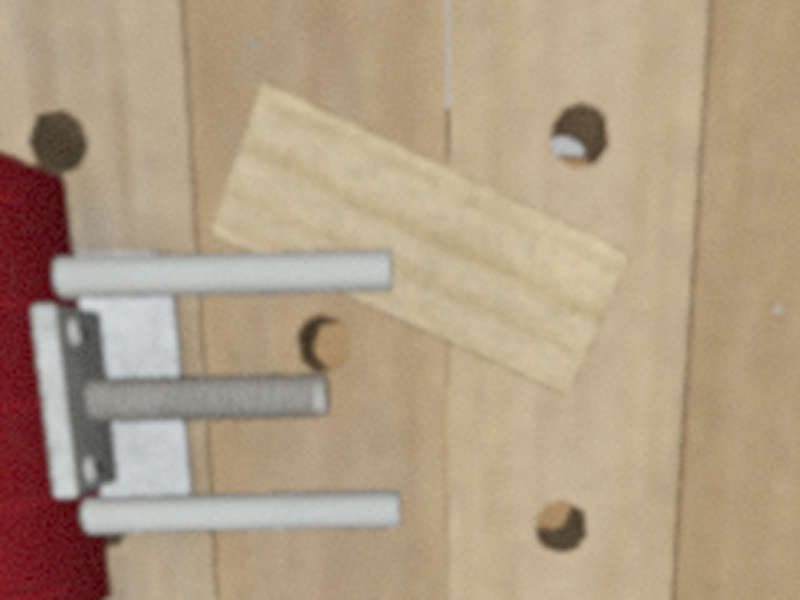

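>>> servo_tool(series=[{"translation":[0.63,0.23,0.2],"rot":[0,0,-0.376],"grip":1},{"translation":[0.63,0.23,0.4],"rot":[0,0,-0.376],"grip":1},{"translation":[0.63,0.23,0.6],"rot":[0,0,-0.376],"grip":1},{"translation":[0.63,0.23,0.8],"rot":[0,0,-0.376],"grip":1},{"translation":[0.63,0.23,1],"rot":[0,0,-0.376],"grip":1},{"translation":[0.63,0.23,1],"rot":[0,0,-0.376],"grip":1},{"translation":[0.63,0.23,1],"rot":[0,0,-0.376],"grip":1},{"translation":[0.63,0.23,1],"rot":[0,0,-0.376],"grip":1}])

```text
time: 1.6
ee_pos: [0.605, 0.2407, 0.1382]
orientation: [-0.605, -3.08, 0.006]
contact_force: [0.3, -0.6, 0.1]
width: 1.002
```

Run:
```python
from h import *
s=get_state(); print(s["time"],s["ee_pos"],np.abs(s["qd"]).max())
m=eyes.camera_model("wrist"); p,d=eyes.capture("wrist"); cv2.imwrite("pics/w2.png",p[:,:,::-1]); np.savez("w2.npz",p=p,d=d,T=m["T"])
R=cv2.Rodrigues(s["orientation"])[0]; print(R.round(3)); print(s["joint_pos"].round(3))
```

```text
1.6 [0.60495472 0.24065803 0.13824824] 1.1242917547060085
[[-0.926  0.378 -0.004]
 [ 0.378  0.926 -0.003]
 [ 0.002 -0.004 -1.   ]]
[-0.184  0.548 -0.37   1.667  0.23   0.975  0.548]
```

View pics/w2.png

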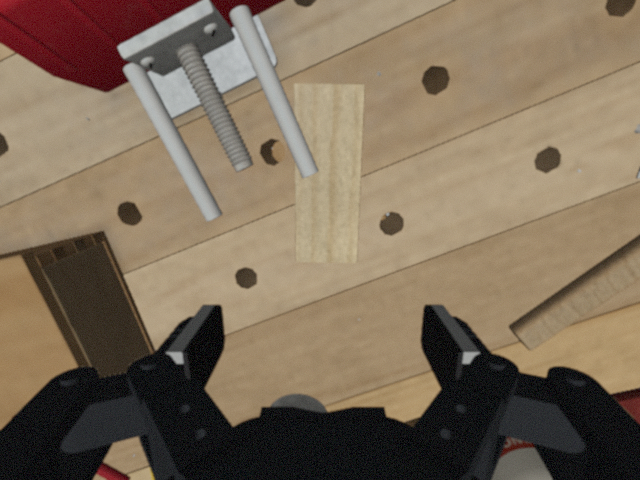

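Run:
```python
from h import *
m=eyes.camera_model("wrist"); z=np.load("w2.npz"); T=m["T"]
s=get_state(); print(s["ee_pos"],np.abs(s["qd"]).max(), np.abs(T-z["T"]).max())
p=z["p"]; hsv=cv2.cvtColor(p,cv2.COLOR_RGB2HSV)
c=[(294,84),(364.5,85),(357.5,264),(296,263)]
C=np.array([onz(m,u,v,.013,T)[:2] for u,v in c]); print(C.round(4))
C2=np.array([onz(m,u,v,.013,z["T"])[:2] for u,v in c]); print(C2.round(4))
print([np.linalg.norm(C[i]-C[(i+1)%4]).round(4) for i in range(4)],C.mean(0))
d=(C[2]-C[1]+C[3]-C[0]); print(np.degrees(np.arctan2(d[1],d[0])))
R=cv2.Rodrigues(s["orientation"])[0]
for f in (.040,.045):
    u=d/np.linalg.norm(d); g=np.r_[C.mean(0)+f*u,0.001]; print(g,(R.T@(g-s["ee_pos"]))/.15)
```

```text
[0.60504432 0.24061286 0.13843428] 0.23313017098123856 0.0025742986492472975
[[0.4887 0.2645]
 [0.5087 0.312 ]
 [0.6366 0.2591]
 [0.6162 0.211 ]]
[[0.4887 0.2649]
 [0.5088 0.3122]
 [0.6365 0.259 ]
 [0.6159 0.211 ]]
[np.float64(0.0515), np.float64(0.1384), np.float64(0.0523), np.float64(0.1382)] [0.56255152 0.26166498]
-22.627944440941516
[0.59947243 0.24627515 0.001     ] [0.0464057  0.02453094 0.91625555]
[0.60408754 0.24435143 0.001     ] [0.01307399 0.02421241 0.91617652]
```

>>> servo_tool(series=[{"translation":[0.01,0.024,0.3],"rot":[0,0,0.002],"grip":1},{"translation":[0.01,0.024,0.6],"rot":[0,0,0.002],"grip":1},{"translation":[0.01,0.024,0.85],"rot":[0,0,0.002],"grip":1},{"translation":[0.01,0.024,0.916],"rot":[0,0,0.002],"grip":1},{"translation":[0.01,0.024,0.916],"rot":[0,0,0.002],"grip":0.8},{"translation":[0.01,0.024,0.916],"rot":[0,0,0.002],"grip":0.4},{"translation":[0.01,0.024,0.916],"rot":[0,0,0.002],"grip":0},{"translation":[0.01,0.024,0.916],"rot":[0,0,0.002],"grip":0}])

```text
time: 2.45
ee_pos: [0.6064, 0.2449, 0.0037]
orientation: [0.612, 3.08, -0.001]
contact_force: [0.5, 0.3, 4.7]
width: 0.585
```

>>> servo_tool(series=[{"translation":[0,0,0],"rot":[0,0,0],"grip":0},{"translation":[0,0,0],"rot":[0,0,0],"grip":0}])

```text
time: 2.65
ee_pos: [0.6071, 0.2451, 0.0048]
orientation: [0.612, 3.079, 0.001]
contact_force: [0.3, 0.3, 0.2]
width: 0.586
```

>>> servo_tool(series=[{"translation":[0,0,-0.02],"rot":[0,0,0],"grip":0},{"translation":[-0.12,0.05,-0.02],"rot":[0,0,0],"grip":0},{"translation":[-0.25,0.1,-0.02],"rot":[0,0,0],"grip":0},{"translation":[-0.37,0.15,-0.02],"rot":[0,0,0],"grip":0},{"translation":[-0.5,0.2,-0.02],"rot":[0,0,0],"grip":0},{"translation":[-0.5,0.2,-0.02],"rot":[0,0,0],"grip":0}])

```text
time: 3.25
ee_pos: [0.6906, 0.243, 0.0081]
orientation: [0.616, 3.075, 0.002]
contact_force: [-1.0, -0.1, -1.3]
width: 0.586
```

Run:
```python
from h import *
s=get_state(); print(s["time"],s["ee_pos"],np.abs(s["qd"]).max(),s["contact_force"],s["width"])
m=eyes.camera_model("wrist"); p,d=eyes.capture("wrist"); cv2.imwrite("pics/w3.png",p[:,:,::-1]); np.savez("w3.npz",p=p,d=d,T=m["T"])
R=cv2.Rodrigues(s["orientation"])[0]; print(R.round(3)); print(s["joint_pos"].round(3))
```

```text
3.25 [0.69059065 0.24304301 0.00807531] 0.06967716162753002 [-0.98423531 -0.14236279 -1.29138392] 0.5858248932435719
[[-0.923  0.385  0.005]
 [ 0.385  0.923 -0.   ]
 [-0.005  0.002 -1.   ]]
[-0.199  0.801 -0.313  1.532  0.302  0.852  0.554]
```

View pics/w3.png

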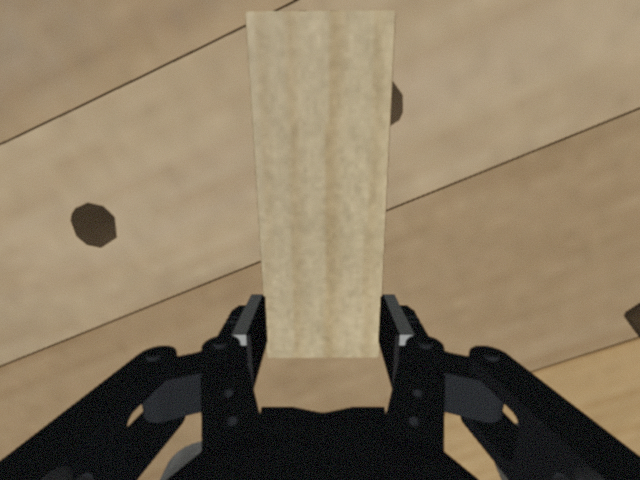

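```bash
cat >> h.py <<'E'
def to(P,yaw=None):
    """fractions for world target P; yaw deg = world angle of tool x (tool down)"""
    s=get_state(); R=cv2.Rodrigues(np.array(s["orientation"]))[0]
    t=R.T@(np.array(P)-s["ee_pos"])/.15
    out=t.round(3)
    r=None
    if yaw is not None:
        c,q=np.cos(np.radians(yaw)),np.sin(np.radians(yaw))
        Rt=np.array([[c,q,0],[q,-c,0],[0,0,-1.]])
        r=(cv2.Rodrigues(R.T@Rt)[0][:,0]/np.pi).round(4)
    print("t",out.tolist(),"rot",None if r is None else r.tolist(),"dist",np.linalg.norm(t*.15).round(3))
E
python3 - <<'E'
from h import *
to([.60,.15,.15],110)
z=np.load("w3.npz"); m=eyes.camera_model("wrist"); W=cloud(m,z["d"],z["T"])
for v in (20,60,120,180,240,300,340): print(v,np.nanmedian(W[v-3:v+4,300:340].reshape(-1,3),0).round(4))
E
```

```text
t [0.303, -0.801, -0.95] rot [0.0006, 0.0007, 0.2635] dist 0.192
20 [0.5847 0.2855 0.0176]
60 [0.5959 0.2808 0.0177]
120 [0.6143 0.2731 0.0178]
180 [0.6345 0.2646 0.0179]
240 [0.657  0.2552 0.0182]
300 [0.6819 0.2446 0.0184]
340 [0.7002 0.2368 0.0184]
```

>>> servo_tool(series=[{"translation":[0,0,-0.3],"rot":[0,0,0],"grip":0},{"translation":[0.1,-0.2,-0.6],"rot":[0,0,0.05],"grip":0},{"translation":[0.2,-0.5,-0.95],"rot":[0,0,0.1],"grip":0},{"translation":[0.3,-0.8,-0.95],"rot":[0,0,0.15],"grip":0},{"translation":[0.3,-0.8,-0.95],"rot":[0,0,0.2],"grip":0}])

```text
time: 3.8
ee_pos: [0.5975, 0.1466, 0.1522]
orientation: [1.508, 2.752, -0.001]
contact_force: [0.8, -0.3, -0.4]
width: 0.58
```

Run:
```python
from h import *
s=get_state(); print(s["ee_pos"],s["joint_pos"].round(2))
to([.53,.03,.25],60)
```

```text
[0.59754903 0.14663006 0.15224072] [-0.14  0.46 -0.23  1.76  0.13  0.94  0.15]
t [-0.415, -0.797, -0.651] rot [0.0011, 0.0008, 0.3476] dist 0.167
```

>>> servo_tool(series=[{"translation":[-0.1,-0.2,-0.25],"rot":[0,0,0.04],"grip":0},{"translation":[-0.2,-0.4,-0.5],"rot":[0,0,0.09],"grip":0},{"translation":[-0.3,-0.6,-0.65],"rot":[0,0,0.13],"grip":0},{"translation":[-0.41,-0.8,-0.65],"rot":[0,0,0.18],"grip":0},{"translation":[-0.41,-0.8,-0.65],"rot":[0,0,0.22],"grip":0}])

```text
time: 4.3
ee_pos: [0.5261, 0.0257, 0.2508]
orientation: [2.362, 2.063, -0.001]
contact_force: [0.6, -0.1, -0.9]
width: 0.584
```

Run:
```python
from h import *
s=get_state(); print(s["ee_pos"],s["joint_pos"].round(2),s["contact_force"])
to([.46,-.10,.27],20)
```

```text
[0.52609736 0.02566813 0.25079173] [-0.06  0.21 -0.08  1.86  0.02  1.07 -0.29] [ 0.57679684 -0.12955033 -0.87914282]
t [-0.89, -0.323, -0.125] rot [0.0017, 0.0006, 0.3459] dist 0.143
```

>>> servo_tool(series=[{"translation":[-0.2,-0.08,-0.12],"rot":[0,0,0.04],"grip":0},{"translation":[-0.45,-0.16,-0.12],"rot":[0,0,0.09],"grip":0},{"translation":[-0.7,-0.24,-0.12],"rot":[0,0,0.13],"grip":0},{"translation":[-0.89,-0.32,-0.12],"rot":[0,0,0.18],"grip":0},{"translation":[-0.89,-0.32,-0.12],"rot":[0,0,0.22],"grip":0}])

```text
time: 4.8
ee_pos: [0.4566, -0.1036, 0.2688]
orientation: [2.929, 1.123, -0.002]
contact_force: [-0.1, 1.2, -0.8]
width: 0.584
```

Run:
```python
from h import *
s=get_state(); print(s["ee_pos"],s["joint_pos"].round(2),s["contact_force"])
to([.40,-.23,.27],-2)
```

```text
[ 0.45664107 -0.10362071  0.26883281] [ 0.06  0.09  0.08  1.96 -0.    1.09 -0.7 ] [-0.0819816   1.23594823 -0.7624988 ]
t [-0.844, 0.374, -0.004] rot [0.0017, 0.0004, 0.2441] dist 0.138
```

>>> servo_tool(series=[{"translation":[-0.2,0.09,0],"rot":[0,0,0.04],"grip":0},{"translation":[-0.4,0.18,0],"rot":[0,0,0.09],"grip":0},{"translation":[-0.6,0.27,0],"rot":[0,0,0.13],"grip":0},{"translation":[-0.84,0.37,0],"rot":[0,0,0.18],"grip":0},{"translation":[-0.84,0.37,0],"rot":[0,0,0.22],"grip":0}])

```text
time: 5.3
ee_pos: [0.396, -0.2327, 0.2692]
orientation: [3.135, 0.043, -0.002]
contact_force: [0.0, -0.1, -0.5]
width: 0.584
```

Run:
```python
from h import *
s=get_state(); print(s["ee_pos"],s["joint_pos"].round(2),s["contact_force"])
to([.365,-.36,.27],-2)
```

```text
[ 0.39603758 -0.23270006  0.26917796] [ 0.2   0.07  0.25  1.98 -0.01  1.09 -1.09] [ 0.01236535 -0.07014454 -0.5387043 ]
t [-0.23, 0.843, -0.0] rot [0.0019, 0.0003, 0.0197] dist 0.131
```

>>> servo_tool(series=[{"translation":[-0.1,0.3,0],"rot":[0,0,0.02],"grip":0},{"translation":[-0.2,0.6,0],"rot":[0,0,0.02],"grip":0},{"translation":[-0.23,0.95,0],"rot":[0,0,0.02],"grip":0},{"translation":[-0.23,0.95,0],"rot":[0,0,0.02],"grip":0},{"translation":[-0.23,0.95,0],"rot":[0,0,0.02],"grip":0}])

```text
time: 5.8
ee_pos: [0.3644, -0.3757, 0.2694]
orientation: [3.137, -0.059, -0.003]
contact_force: [0.0, 0.9, -0.5]
width: 0.583
```

Run:
```python
from h import *
s=get_state(); print(s["ee_pos"],s["joint_pos"].round(2),s["contact_force"],np.abs(s["qd"]).max())
m=eyes.camera_model("wrist"); p,d=eyes.capture("wrist"); cv2.imwrite("pics/w4.png",p[:,:,::-1]); np.savez("w4.npz",p=p,d=d,T=m["T"])
p,d=eyes.capture("scene"); cv2.imwrite("pics/s4.png",p[:,:,::-1]); np.savez("s4.npz",p=p,d=d)
```

```text
[ 0.36436838 -0.37566704  0.26937641] [ 0.39  0.19  0.38  1.86 -0.07  1.11 -0.81] [ 0.0010349   0.90143136 -0.47417936] 0.0409713501238203
```

View pics/w4.png

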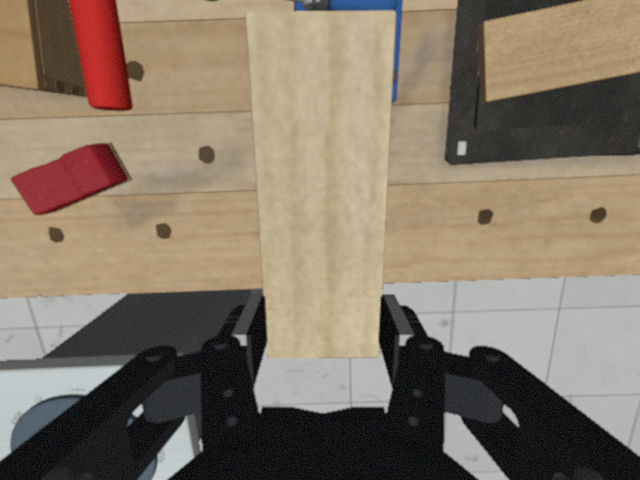

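View pics/s4.png

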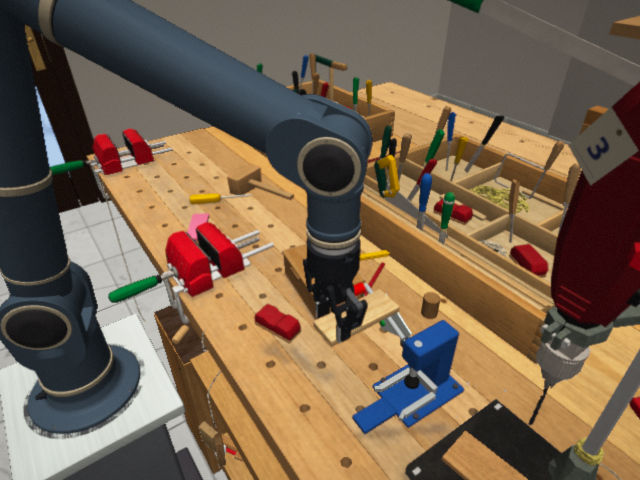

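Run:
```python
from h import *
a=cv2.imread("pics/side0.png"); cv2.imwrite("pics/c3.png",cv2.resize(a[320:450,320:470],(800,693),interpolation=cv2.INTER_CUBIC)[:600])
a=cv2.imread("pics/scene0.png"); cv2.imwrite("pics/c4.png",cv2.resize(a[340:440,345:475],(780,600),interpolation=cv2.INTER_CUBIC))
a=cv2.imread("pics/w4.png"); cv2.imwrite("pics/c5.png",cv2.resize(a[0:120,240:440],(800,480),interpolation=cv2.INTER_CUBIC))
```

```text
(no output)
```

View pics/c3.png

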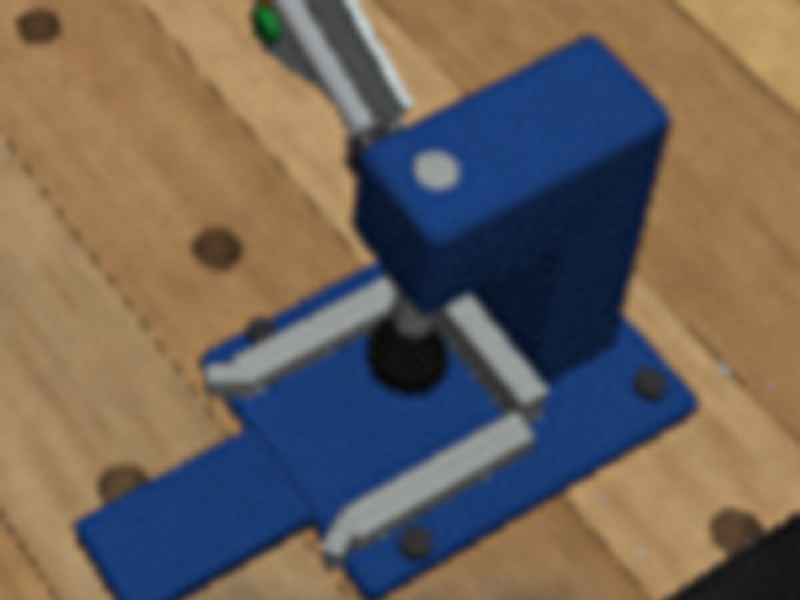

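View pics/c4.png

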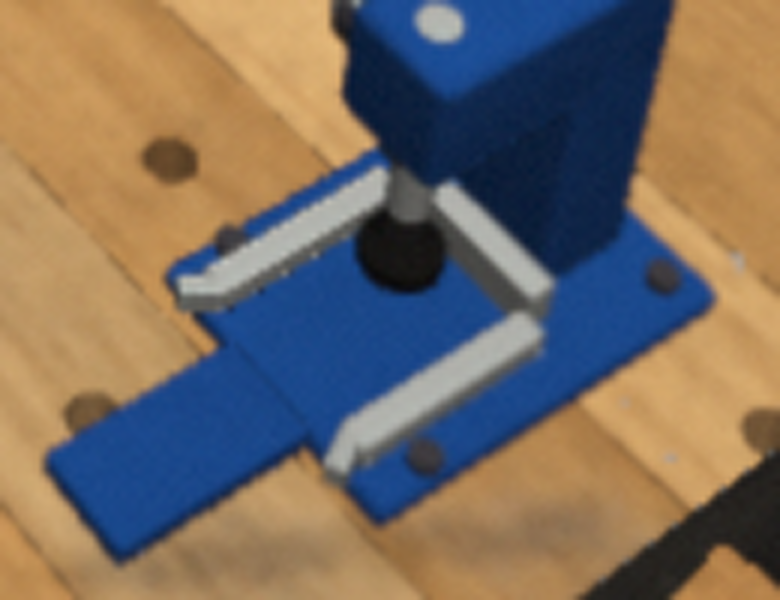

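View pics/c5.png

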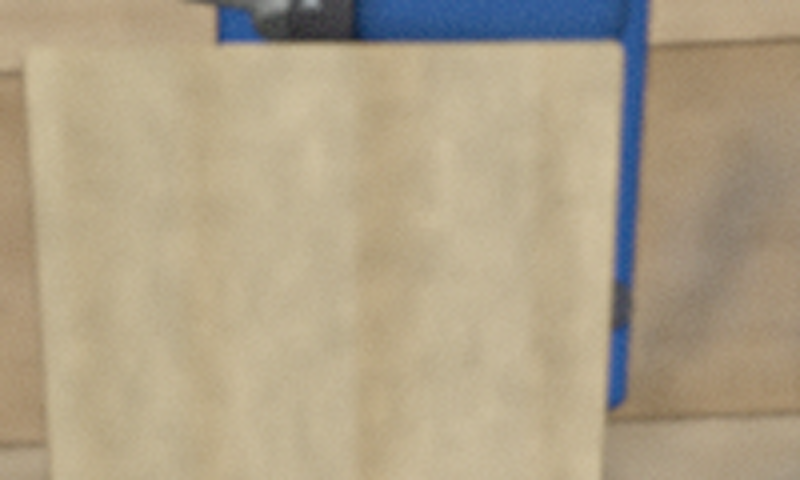

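```bash
cat > fit.py <<'E'
from h import *
from scipy.optimize import least_squares
ms,md,mw=[eyes.camera_model(n) for n in("scene","side","wrist")]
c2=lambda x,y:(x/3+340,y/3+280); c3=lambda x,y:(x/5.333+320,y/5.333+320); c4=lambda x,y:(x/6+345,y/6+340)
c5=lambda x,y:(240+x/4,y/4)
zw=np.load("w4.npz")["T"]
D=[(ms,None,c4(47,463),(-132,21,12)),(ms,None,c4(122,560),(-132,-21,12)),(ms,None,c4(382,522),(-55,-56,12)),(ms,None,c4(716,297),(100,-56,12)),
(ms,None,c2(193,185),(-18,23,155)),(ms,None,c2(238,230),(-18,-23,155)),(ms,None,c2(355,158),(88,-23,155)),(ms,None,c2(312,121),(88,23,155)),
(md,None,c3(365,160),(-18,23,155)),(md,None,c3(440,243),(-18,-23,155)),(md,None,c3(668,120),(88,-23,155)),(md,None,c3(592,36),(88,23,155)),(md,None,c3(697,403),(100,-56,12)),(md,None,c3(375,598),(-55,-56,12)),(md,None,c3(78,525),(-132,21,12)),
(mw,zw,c5(625,406),(-55,-56,12))]
def res(q,full=False):
    c,s=np.cos(q[2]),np.sin(q[2]); r=[]
    for m,T,(u,v),P in D:
        w=onz(m,u,v,P[2]/1000,T)[:2]
        e=w-(np.array([c*P[0]-s*P[1],s*P[0]+c*P[1]])/1000+q[:2]); r.append(e)
    return np.array(r) if full else np.ravel(r)*1000
f=least_squares(res,[.54,-.41,0],loss="soft_l1")
print(f.x,np.degrees(f.x[2])); print((res(f.x,1)*1000).round(1))
c,s=np.cos(f.x[2]),np.sin(f.x[2])
for n,x,y in [("mouth",-62,0),("seat",-39,0),("hinge",-44,30),("grip seated",-84,0),("handle rest",-44,30+140*np.cos(.36))]:
    print(n,(f.x[0]+(c*x-s*y)/1000).round(4),(f.x[1]+(s*x+c*y)/1000).round(4))
E
python3 fit.py
```

```text
[ 0.53757129 -0.41116159 -0.02876413] -1.6480633821748112
[[ 0.8 -1.7]
 [ 0.4  0.5]
 [ 0.1  0.5]
 [-3.   0.3]
 [ 1.5 -3.4]
 [ 0.2  1.3]
 [-3.6  3. ]
 [-2.7 -5.1]
 [ 0.2 -6.3]
 [ 1.9  0.5]
 [-5.6  0.4]
 [-3.8 -4.2]
 [-3.7  0.5]
 [ 1.4  0.3]
 [ 1.9 -0.8]
 [ 1.1  2.7]]
mouth 0.4756 -0.4094
seat 0.4986 -0.41
hinge 0.4945 -0.3799
grip seated 0.4536 -0.4087
handle rest 0.4982 -0.2489
```

```bash
sed -i 's/^def res/D=[d for d in D if d[3][2]==12]\ndef res/' fit.py; python3 fit.py
```

```text
[ 0.53803574 -0.41086588 -0.02790137] -1.5986306681647873
[[ 0.4 -1.9]
 [-0.1  0.4]
 [-0.4  0.3]
 [-3.6 -0. ]
 [-4.2  0.1]
 [ 0.9  0. ]
 [ 1.5 -1. ]
 [ 0.6  2.4]]
mouth 0.4761 -0.4091
seat 0.4991 -0.4098
hinge 0.4949 -0.3797
grip seated 0.4541 -0.4085
handle rest 0.4985 -0.2487
```

Run:
```python
from h import *
m=eyes.camera_model("wrist"); z=np.load("w4.npz")
for u,v in [(246.5,11),(395.5,10.5),(265,357),(379,357)]: print(onz(m,u,v,.2694+.010,z["T"]).round(4))
to([.353,-.4055,.13],-1.6)
```

```text
[ 0.4826 -0.3549  0.2794]
[ 0.4809 -0.4057  0.2794]
[ 0.346  -0.3492  0.2794]
[ 0.3439 -0.4016  0.2794]
t [-0.076, 0.21, 0.931] rot [0.0012, 0.0004, -0.0018] dist 0.144
```

>>> servo_tool(series=[{"translation":[-0.076,0.21,0.3],"rot":[0,0,-0.002],"grip":0},{"translation":[-0.076,0.21,0.6],"rot":[0,0,-0.002],"grip":0},{"translation":[-0.076,0.21,0.93],"rot":[0,0,-0.002],"grip":0},{"translation":[-0.076,0.21,0.93],"rot":[0,0,-0.002],"grip":0}])

```text
time: 6.3
ee_pos: [0.3503, -0.3995, 0.1245]
orientation: [-3.135, 0.038, 0.018]
contact_force: [-0.6, 1.4, -1.2]
width: 0.584
```

Run:
```python
from h import *
s=get_state(); print(s["ee_pos"],s["joint_pos"].round(2),s["contact_force"])
to([.353,-.4055,.025],-1.6)
p,d=eyes.capture("scene"); cv2.imwrite("pics/s5.png",p[:,:,::-1])
```

```text
[ 0.35027025 -0.39946057  0.12446359] [ 0.48  0.38  0.36  1.99 -0.18  0.82 -0.65] [-0.55109645  1.4075186  -1.22255533]
t [0.027, 0.044, 0.663] rot [-0.0021, 0.0037, 0.0011] dist 0.1
```

View pics/s5.png

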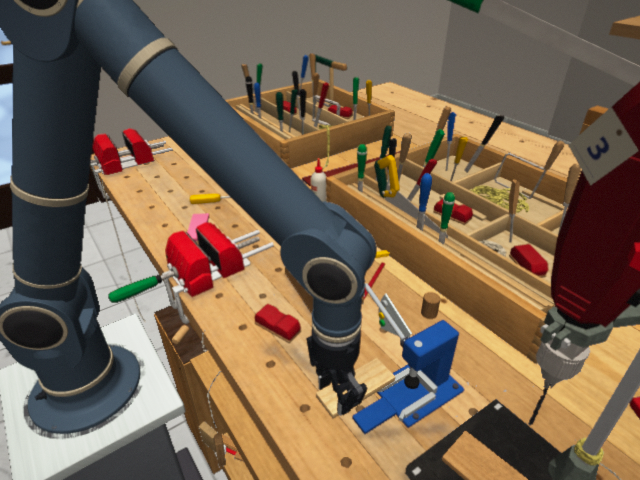

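>>> servo_tool(series=[{"translation":[0.027,0.044,0.2],"rot":[-0.002,0.0037,0.001],"grip":0},{"translation":[0.027,0.044,0.4],"rot":[-0.002,0.0037,0.001],"grip":0},{"translation":[0.027,0.044,0.6],"rot":[-0.002,0.0037,0.001],"grip":0},{"translation":[0.027,0.044,0.66],"rot":[-0.002,0.0037,0.001],"grip":0},{"translation":[0.027,0.044,0.66],"rot":[-0.002,0.0037,0.001],"grip":0}])

```text
time: 6.85
ee_pos: [0.3567, -0.4085, 0.0303]
orientation: [3.136, -0.041, 0.01]
contact_force: [-0.7, -0.1, -0.2]
width: 0.583
```

Run:
```python
from h import *
s=get_state(); print(s["ee_pos"],s["joint_pos"].round(2),s["contact_force"],cv2.Rodrigues(s["orientation"])[0].round(4))
to([.353,-.4055,.018],-1.6)
p,d=eyes.capture("scene"); cv2.imwrite("pics/s6.png",cv2.resize(p[300:460,300:500,::-1],(750,600),interpolation=cv2.INTER_CUBIC)); W=cloud(eyes.camera_model("scene"),d)
M=(W[...,0]>.42)&(W[...,0]<.6)&(W[...,1]>-.30)&(W[...,1]<-.2)&(W[...,2]>.15); print(W[M].min(0),W[M].max(0))
p,d=eyes.capture("side"); cv2.imwrite("pics/d6.png",cv2.resize(p[300:460,290:490,::-1],(750,600),interpolation=cv2.INTER_CUBIC))
```

```text
[ 0.35671197 -0.40849009  0.03029689] [ 0.54  0.53  0.3   2.04 -0.27  0.6  -0.57] [-0.70070783 -0.06839676 -0.16457047] [[ 0.9996 -0.0264  0.0066]
 [-0.0264 -0.9996 -0.0051]
 [ 0.0067  0.005  -1.    ]]
t [-0.026, -0.02, 0.082] rot [0.0016, -0.0021, 0.0005] dist 0.013
[ 0.53760251 -0.29997899  0.15448744] [ 0.56197287 -0.27538385  0.18283316]
```

View pics/s6.png

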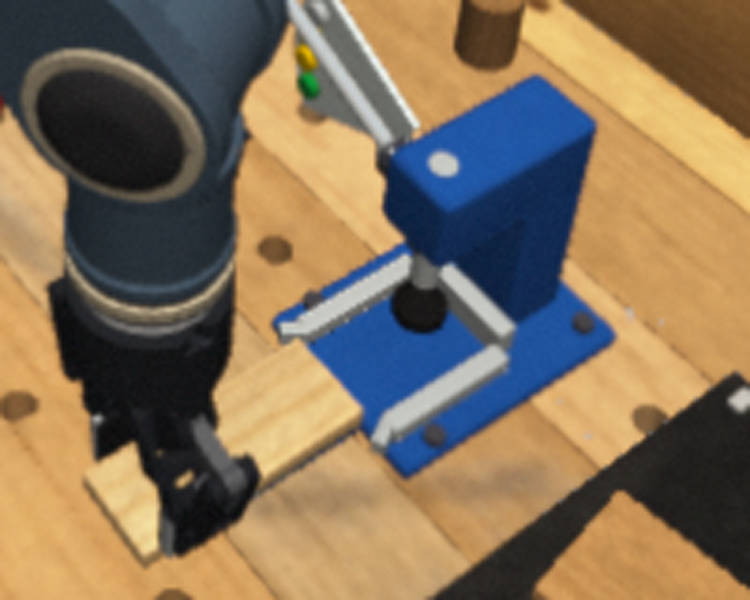

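View pics/d6.png

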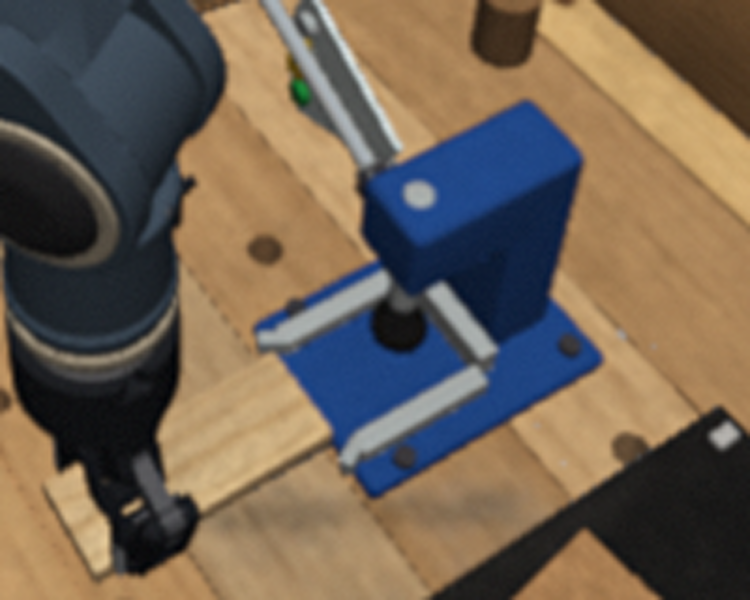

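Run:
```python
from h import *
ms=eyes.camera_model("scene"); md=eyes.camera_model("side")
q=np.array([.538,-.4109]); a=-.0279; R=np.array([[np.cos(a),np.sin(a)],[-np.sin(a),np.cos(a)]])
for m,o,pts in [(ms,(300,300),[(303,340),(362,408)]),(md,(290,300),[(275,352),(331,424)])]:
    C=[R@(onz(m,o[0]+x/3.75,o[1]+y/3.75,.0403)[:2]-q)*1000 for x,y in pts]; print(np.round(C,1))
# arm-predicted
s=get_state(); print(R@(s["ee_pos"][:2]+.1174*cv2.Rodrigues(s["orientation"])[0][:2,0]-q)*1000)
```

```text
[[-62.5  20.7]
 [-63.4 -26.8]]
[[-63.7  21.7]
 [-62.  -25.4]]
[-63.52685859  -3.61883747]
```

>>> servo_tool(series=[{"translation":[-0.02,-0.02,0.04],"rot":[0.0016,-0.0021,0.0005],"grip":0},{"translation":[-0.02,-0.02,0.085],"rot":[0.0016,-0.0021,0.0005],"grip":0},{"translation":[-0.02,-0.02,0.085],"rot":[0.0016,-0.0021,0.0005],"grip":0},{"translation":[-0.02,-0.02,0.085],"rot":[0.0016,-0.0021,0.0005],"grip":0}])

```text
time: 7.35
ee_pos: [0.3542, -0.4065, 0.0185]
orientation: [3.139, -0.045, 0.003]
contact_force: [-0.0, 0.5, -0.2]
width: 0.58
```

Run:
```python
from h import *
s=get_state(); print(s["ee_pos"],s["contact_force"],cv2.Rodrigues(s["orientation"])[0].round(4))
to([.40,-.4071,.0175],-1.6)
```

```text
[ 0.35417305 -0.40652484  0.01851736] [-0.01808355  0.50982063 -0.20202198] [[ 0.9996 -0.0287  0.0017]
 [-0.0287 -0.9996 -0.0019]
 [ 0.0018  0.0019 -1.    ]]
t [0.305, -0.005, 0.007] rot [0.0006, -0.0006, -0.0003] dist 0.046
```

>>> servo_tool(series=[{"translation":[0.06,-0.005,0.007],"rot":[0.0006,-0.0006,0],"grip":0},{"translation":[0.12,-0.005,0.007],"rot":[0.0006,-0.0006,0],"grip":0},{"translation":[0.18,-0.005,0.007],"rot":[0.0006,-0.0006,0],"grip":0},{"translation":[0.24,-0.005,0.007],"rot":[0.0006,-0.0006,0],"grip":0},{"translation":[0.3,-0.005,0.007],"rot":[0.0006,-0.0006,0],"grip":0},{"translation":[0.3,-0.005,0.007],"rot":[0.0006,-0.0006,0],"grip":0}])

```text
time: 7.95
ee_pos: [0.4013, -0.4069, 0.0175]
orientation: [3.141, -0.042, 0.002]
contact_force: [0.4, 0.3, -0.0]
width: 0.583
```

Run:
```python
from h import *
s=get_state(); print(s["ee_pos"],s["contact_force"],s["moment"])
to([.445,-.4083,.0175],-1.6)
p,d=eyes.capture("scene"); cv2.imwrite("pics/s7.png",cv2.resize(p[300:460,300:500,::-1],(750,600),interpolation=cv2.INTER_CUBIC));
```

```text
[ 0.40127721 -0.40685559  0.01754166] [ 0.36789274  0.31887871 -0.0019592 ] [ 0.02264092  0.04620128 -0.02581385]
t [0.292, 0.002, 0.001] rot [0.0001, -0.0003, 0.0005] dist 0.044
```

View pics/s7.png

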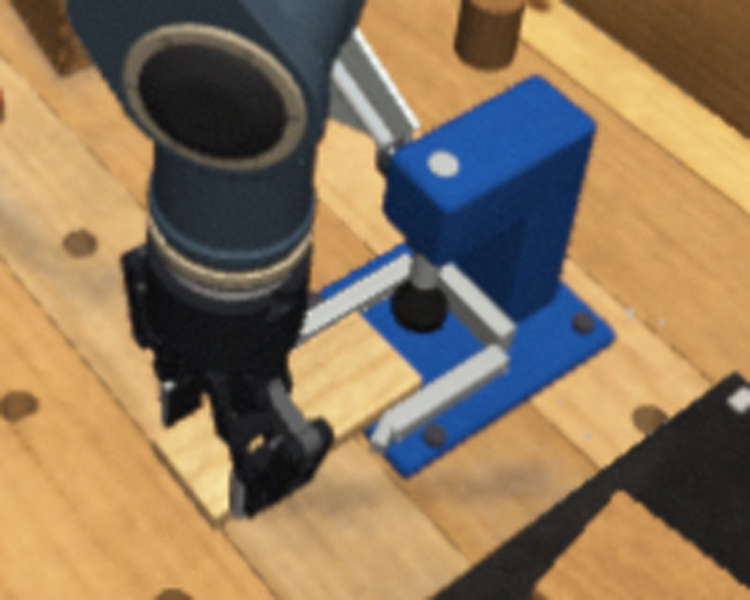

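Run:
```python
from h import *
p,d=eyes.capture("scene"); W=cloud(eyes.camera_model("scene"),d)
for x,y in [(220,95),(90,40),(310,100),(345,40),(230,190),(230,245),(150,330),(360,0)]:
    u,v=int(300+x/3.75),int(300+y/3.75); print((x,y),W[v,u].round(3))
```

```text
(220, 95) [ 0.362 -0.439  0.338]
(90, 40) [ 0.339 -0.388  0.339]
(310, 100) [ 0.389 -0.46   0.337]
(345, 40) [ 0.442 -0.425  0.31 ]
(230, 190) [ 0.377 -0.432  0.268]
(230, 245) [ 0.377 -0.434  0.236]
(150, 330) [ 0.363 -0.401  0.153]
(360, 0) [ 0.447 -0.426  0.33 ]
```

>>> servo_tool(series=[{"translation":[0.06,0.002,0],"rot":[0,0,0],"grip":0},{"translation":[0.12,0.002,0],"rot":[0,0,0],"grip":0},{"translation":[0.18,0.002,0],"rot":[0,0,0],"grip":0},{"translation":[0.24,0.002,0],"rot":[0,0,0],"grip":0},{"translation":[0.29,0.002,0.003],"rot":[0,0,0],"grip":0},{"translation":[0.29,0.002,0.007],"rot":[0,0,0],"grip":0}])

```text
time: 8.65
ee_pos: [0.4445, -0.4082, 0.0163]
orientation: [3.141, -0.042, 0.001]
contact_force: [-0.9, 0.1, -1.2]
width: 0.582
```

Run:
```python
from h import *
s=get_state(); print(s["ee_pos"],s["contact_force"],s["moment"])
to([.452,-.4085,.0165],-1.6)
```

```text
[ 0.44446831 -0.40819862  0.01629875] [-0.87755331  0.11097501 -1.15826866] [ 0.06357534 -0.00391906  0.0280753 ]
t [0.05, 0.001, -0.001] rot [0.0001, -0.0002, 0.0005] dist 0.008
```

>>> servo_tool(series=[{"translation":[0.012,0,0],"rot":[0,0,0],"grip":0},{"translation":[0.025,0,0],"rot":[0,0,0],"grip":0},{"translation":[0.03,0,0],"rot":[0,0,0],"grip":0}])

```text
time: 8.95
ee_pos: [0.4489, -0.4083, 0.0163]
orientation: [3.141, -0.042, 0.001]
contact_force: [-1.2, -0.5, -0.7]
width: 0.585
```

>>> servo_tool(series=[{"translation":[0.01,0,0],"rot":[0,0,0],"grip":0},{"translation":[0.02,0,0],"rot":[0,0,0],"grip":0}])

```text
time: 9.15
ee_pos: [0.4504, -0.4083, 0.0161]
orientation: [-3.14, 0.043, 0.003]
contact_force: [-4.0, -0.4, -0.7]
width: 0.582
```

>>> servo_tool(series=[{"translation":[0.01,0,0],"rot":[0,0,0],"grip":0},{"translation":[0.02,0,0],"rot":[0,0,0],"grip":0},{"translation":[0.02,0,0],"rot":[0,0,0],"grip":0}])

```text
time: 9.45
ee_pos: [0.4504, -0.4082, 0.0157]
orientation: [-3.138, 0.045, 0.011]
contact_force: [-6.6, 1.3, 2.6]
width: 0.587
```

Run:
```python
from h import *
s=get_state(); print(s["ee_pos"],s["contact_force"],s["moment"])
for n in ("scene","side"):
    p,d=eyes.capture(n); cv2.imwrite(f"pics/{n}8.png",cv2.resize(p[320:440,340:490,::-1],(750,600),interpolation=cv2.INTER_CUBIC))
```

```text
[ 0.45044875 -0.40823998  0.01570791] [-6.63223752  1.27353149  2.5512917 ] [ 0.23682986  1.36922189 -0.05831033]
```

View pics/scene8.png

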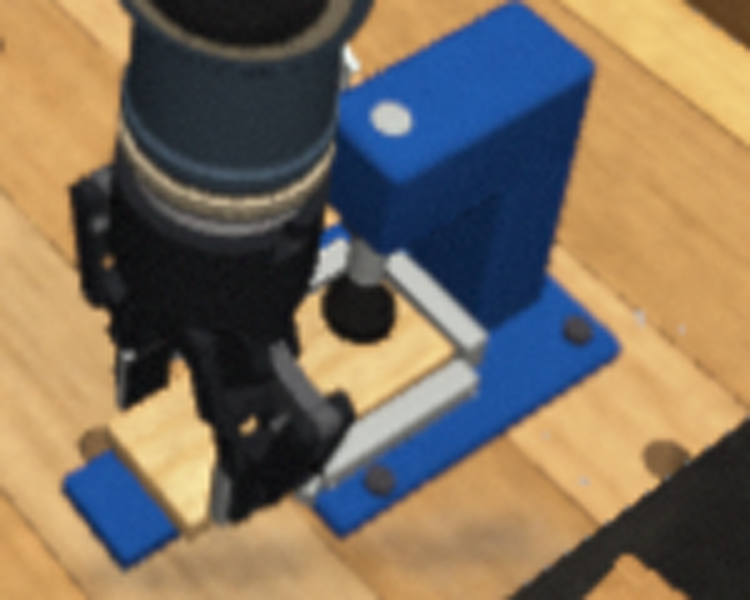

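View pics/side8.png

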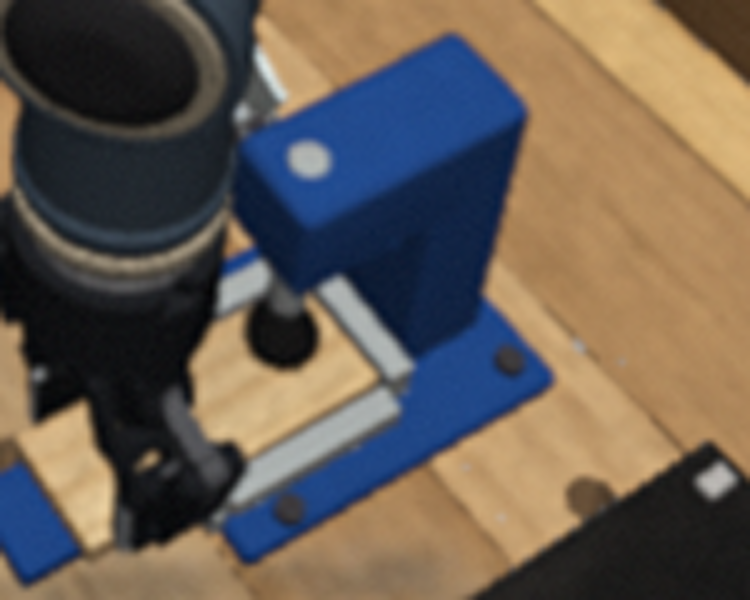

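>>> servo_tool(series=[{"translation":[-0.01,0,0.003],"rot":[0,0,0],"grip":0},{"translation":[-0.01,0,0.003],"rot":[0,0,0],"grip":0.7},{"translation":[-0.01,0,0.003],"rot":[0,0,0],"grip":1},{"translation":[-0.01,0,0],"rot":[0,0,0],"grip":1},{"translation":[-0.01,0,0],"rot":[0,0,0],"grip":1}])

```text
time: 10.05
ee_pos: [0.4494, -0.4082, 0.0158]
orientation: [-3.139, 0.044, 0.01]
contact_force: [-0.4, 0.2, -0.0]
width: 1.001
```

Run:
```python
from h import *
s=get_state(); print(s["ee_pos"],s["contact_force"],s["width"])
to([.4,-.405,.16],-1.6)
ms=eyes.camera_model("scene"); z=np.load("scene0.npz"); W=cloud(ms,z["d"]); p=z["p"].astype(int)
red=(p[...,0]>150)&(p[...,1]<60)&(p[...,2]<60)
M=red&(W[...,2]>.12)&(W[...,1]<-.2)&(W[...,1]>-.32)
print("handle pts",M.sum(),W[M].min(0).round(4),W[M].max(0).round(4),np.percentile(W[M],[5,50,95],axis=0).round(4))
G=(W[...,2]>.06)&(W[...,1]<-.21)&(W[...,1]>-.385)&(W[...,0]>.4)&(W[...,0]<.65)&~red
for y in np.arange(-.38,-.21,.02):
    k=G&(abs(W[...,1]-y)<.01)
    if k.sum()>3: print(round(y,3),k.sum(),W[k].min(0).round(3),W[k].max(0).round(3))
```

```text
[ 0.44939995 -0.4082317   0.01584684] [-0.43911826  0.20983443 -0.01137501] 1.0013857358821079
t [-0.336, -0.015, -0.959] rot [-0.0008, 0.002, -0.0001] dist 0.152
handle pts 274 [ 0.4646 -0.2597  0.1822] [ 0.5349 -0.2383  0.1951] [[ 0.4678 -0.2579  0.1845]
 [ 0.4983 -0.2523  0.1912]
 [ 0.5303 -0.2424  0.1938]]
-0.38 63 [ 0.526 -0.382  0.126] [ 0.558 -0.37   0.146]
-0.36 137 [ 0.534 -0.37   0.124] [ 0.557 -0.35   0.156]
-0.34 162 [ 0.535 -0.35   0.104] [ 0.559 -0.33   0.166]
-0.32 199 [ 0.536 -0.33   0.09 ] [ 0.56  -0.31   0.174]
-0.3 265 [ 0.537 -0.31   0.084] [ 0.561 -0.29   0.185]
-0.28 80 [ 0.538 -0.29   0.102] [ 0.56  -0.271  0.179]
-0.26 137 [ 0.465 -0.269  0.172] [ 0.549 -0.25   0.194]
-0.24 41 [ 0.465 -0.249  0.173] [ 0.549 -0.236  0.194]
```

>>> servo_tool(series=[{"translation":[0,0,-0.2],"rot":[0,0.002,0],"grip":1},{"translation":[0,0,-0.5],"rot":[0,0.002,0],"grip":1},{"translation":[-0.05,0,-0.8],"rot":[0,0.002,0],"grip":1},{"translation":[-0.1,0,-1],"rot":[0,0.002,0],"grip":1},{"translation":[-0.1,0,-1],"rot":[0,0.002,0],"grip":1}])

```text
time: 10.55
ee_pos: [0.4365, -0.4108, 0.1711]
orientation: [3.138, -0.047, 0.012]
contact_force: [-0.0, -0.4, -0.2]
width: 1.004
```

Run:
```python
from h import *
s=get_state(); print(s["ee_pos"],s["joint_pos"].round(2))
to([.470,-.31,.27],-1.6)
m=eyes.camera_model("wrist"); p,d=eyes.capture("wrist"); cv2.imwrite("pics/w9.png",p[:,:,::-1]); np.savez("w9.npz",p=p,d=d,T=m["T"])
```

```text
[ 0.43645136 -0.41082303  0.171051  ] [ 0.39  0.41  0.38  1.81 -0.19  0.95 -0.74]
t [0.209, -0.676, -0.66] rot [0.001, -0.0025, -0.0006] dist 0.145
```

View pics/w9.png

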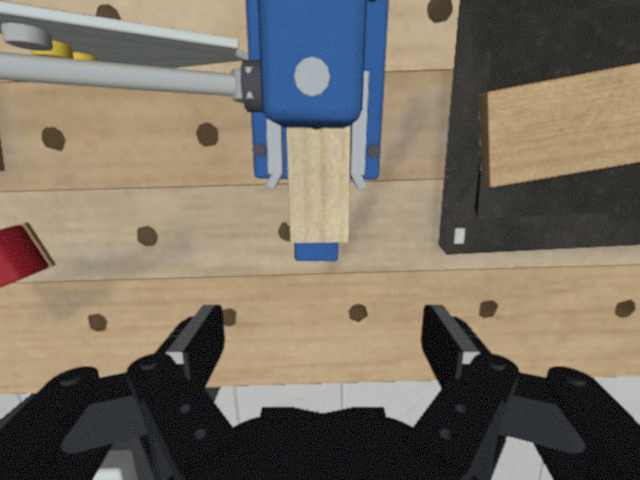

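Run:
```python
from h import *
m=eyes.camera_model("wrist"); T=np.load("w9.npz")["T"]
q=np.array([.538,-.4109]); a=-.0279; R=np.array([[np.cos(a),np.sin(a)],[-np.sin(a),np.cos(a)]])
P=lambda u,v,z:(R@(onz(m,u,v,z,T)[:2]-q)*1000).round(1)
print("rear corners",P(290,241,.025),P(348.5,243,.025)); print("tongue front",P(296,260,.012),P(338,261,.012))
print("base front corners",P(255,178,.012),P(379,181,.012)); print("board sides near mouth",P(288,180,.025),P(351,180,.025))
```

```text
rear corners [-107.5   25.4] [-109.5  -27.1]
tongue front [-129.8   21.5] [-130.9  -18.5]
base front corners [-53.1  56. ] [-55.9 -54.2]
board sides near mouth [-53.8  25.5] [-53.9 -28.1]
```

Run:
```python
from h import *
to([.400,-.4072,.04],-1.6)
```

```text
t [-0.244, -0.008, 0.855] rot [0.0001, -0.0014, -0.0004] dist 0.133
```

>>> servo_tool(series=[{"translation":[-0.244,-0.01,0.1],"rot":[0,-0.0014,0],"grip":0},{"translation":[-0.244,-0.01,0.4],"rot":[0,-0.0014,0],"grip":0},{"translation":[-0.244,-0.01,0.7],"rot":[0,-0.0014,0],"grip":0},{"translation":[-0.244,-0.01,0.855],"rot":[0,-0.0014,0],"grip":0},{"translation":[-0.244,-0.01,0.855],"rot":[0,-0.0014,0],"grip":0},{"translation":[-0.244,-0.01,0.855],"rot":[0,-0.0014,0],"grip":0}])

```text
time: 11.2
ee_pos: [0.3998, -0.4066, 0.0393]
orientation: [-3.141, 0.046, 0.002]
contact_force: [-0.3, -0.5, 0.8]
width: 0.003
```

Run:
```python
from h import *
s=get_state(); print(s["ee_pos"],s["joint_pos"].round(2),s["width"])
to([.400,-.4070,.0185],-1.6)
to([.418,-.4075,.0185],-1.6)
```

```text
[ 0.39981665 -0.40664344  0.03934717] [ 0.47  0.55  0.32  1.96 -0.27  0.67 -0.63] 0.0034223104813728205
t [0.001, 0.002, 0.139] rot [-0.0002, 0.0004, -0.0004] dist 0.021
t [0.122, 0.002, 0.139] rot [-0.0002, 0.0004, -0.0004] dist 0.028
```

>>> servo_tool(series=[{"translation":[0,0,0.07],"rot":[0,0,0],"grip":0},{"translation":[0,0,0.138],"rot":[0,0,0],"grip":0},{"translation":[0,0,0.138],"rot":[0,0,0],"grip":0},{"translation":[0.03,0,0.138],"rot":[0,0,0],"grip":0},{"translation":[0.06,0,0.138],"rot":[0,0,0],"grip":0},{"translation":[0.09,0,0.138],"rot":[0,0,0],"grip":0},{"translation":[0.11,0,0.138],"rot":[0,0,0],"grip":0},{"translation":[0.12,0,0.138],"rot":[0,0,0],"grip":0}])

```text
time: 12.0
ee_pos: [0.4184, -0.4071, 0.0188]
orientation: [-3.141, 0.044, 0.002]
contact_force: [-0.9, -0.3, -0.3]
width: 0.004
```

>>> servo_tool(series=[{"translation":[0.01,0,0],"rot":[0,0,0],"grip":0},{"translation":[0.02,0,0],"rot":[0,0,0],"grip":0}])

```text
time: 12.2
ee_pos: [0.4193, -0.407, 0.0186]
orientation: [-3.139, 0.046, 0.007]
contact_force: [-6.4, 1.7, 5.3]
width: -0.001
```

>>> servo_tool(series=[{"translation":[-0.05,0,0],"rot":[0,-0.002,0],"grip":0},{"translation":[-0.1,0,0],"rot":[0,-0.002,0],"grip":0},{"translation":[-0.1,0,-0.2],"rot":[0,-0.002,0],"grip":0},{"translation":[-0.1,0,-0.5],"rot":[0,-0.002,0],"grip":1},{"translation":[-0.1,0,-0.8],"rot":[0,-0.002,0],"grip":1},{"translation":[-0.1,0,-1],"rot":[0,-0.002,0],"grip":1},{"translation":[-0.1,0,-1],"rot":[0,-0.002,0],"grip":1}])

```text
time: 12.9
ee_pos: [0.4068, -0.4093, 0.1736]
orientation: [3.137, -0.046, -0.004]
contact_force: [0.1, -0.2, 0.1]
width: 0.678
```

Run:
```python
from h import *
s=get_state(); print(s["ee_pos"],s["joint_pos"].round(2),s["width"])
m=eyes.camera_model("wrist"); p,d=eyes.capture("wrist"); cv2.imwrite("pics/w10.png",p[:,:,::-1]); np.savez("w10.npz",p=p,d=d,T=m["T"])
to([.440,-.30,.265],-1.6)
```

```text
[ 0.40677539 -0.40925734  0.17357598] [ 0.4   0.38  0.41  1.85 -0.18  0.94 -0.72] 0.6779283721347317
t [0.204, -0.725, -0.629] rot [0.0003, 0.002, -0.0005] dist 0.147
```

View pics/w10.png

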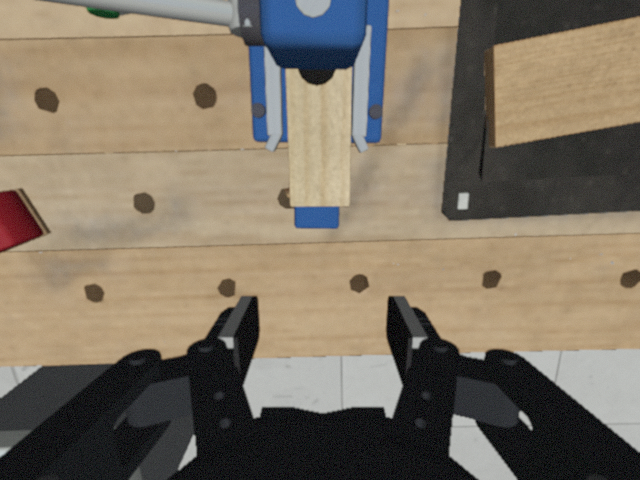

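>>> servo_tool(series=[{"translation":[0,0,-0.3],"rot":[0,0.002,0],"grip":1},{"translation":[0.1,-0.25,-0.62],"rot":[0,0.002,0],"grip":1},{"translation":[0.2,-0.55,-0.62],"rot":[0,0.002,0],"grip":1},{"translation":[0.2,-0.72,-0.62],"rot":[0,0.002,0],"grip":1},{"translation":[0.2,-0.72,-0.62],"rot":[0,0.002,0],"grip":1}])

```text
time: 13.45
ee_pos: [0.4406, -0.2951, 0.2623]
orientation: [-3.138, 0.033, 0.002]
contact_force: [0.8, -1.1, -0.5]
width: 1.003
```

Run:
```python
from h import *
s=get_state(); print(s["ee_pos"],s["joint_pos"].round(2),s["width"])
m=eyes.camera_model("wrist"); p,d=eyes.capture("wrist"); cv2.imwrite("pics/w11.png",p[:,:,::-1]); np.savez("w11.npz",p=p,d=d,T=m["T"])
W=cloud(m,d); q=p.astype(int)
red=(q[...,0]>140)&(q[...,1]<60)&(q[...,2]<60)&(W[...,2]>.15)
print(red.sum(),np.percentile(W[red],[1,50,99],axis=0).round(4))
to([.480,-.249,.23],-1.6)
```

```text
[ 0.44060076 -0.29509453  0.2623285 ] [ 0.19  0.21  0.38  1.85 -0.09  1.1  -0.99] 1.0025681602152279
3643 [[ 0.4675 -0.2588  0.1856]
 [ 0.5043 -0.2493  0.1911]
 [ 0.5353 -0.2379  0.1935]]
t [0.262, -0.332, 0.215] rot [-0.0003, 0.0005, 0.0011] dist 0.071
```

View pics/w11.png

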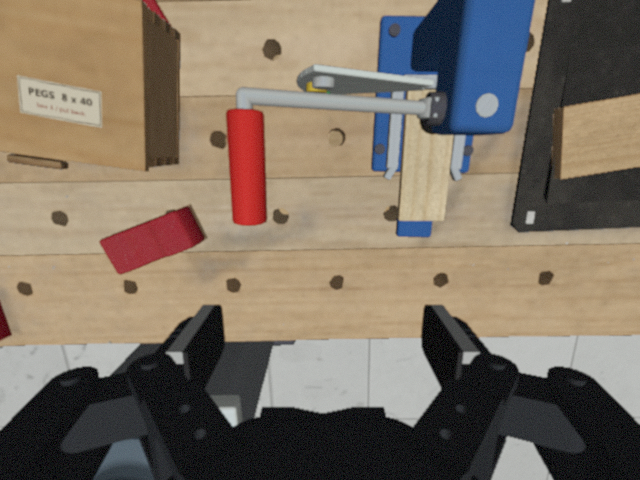

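>>> servo_tool(series=[{"translation":[0.13,-0.17,0],"rot":[0,0,0.001],"grip":1},{"translation":[0.262,-0.32,0.1],"rot":[0,0,0.001],"grip":1},{"translation":[0.262,-0.32,0.215],"rot":[0,0,0.001],"grip":1},{"translation":[0.262,-0.32,0.215],"rot":[0,0,0.001],"grip":1}])

```text
time: 13.9
ee_pos: [0.478, -0.2505, 0.2265]
orientation: [-3.139, 0.044, 0.014]
contact_force: [0.3, -0.1, -0.1]
width: 1.001
```

Run:
```python
from h import *
s=get_state(); print(s["ee_pos"],s["joint_pos"].round(2),s["width"])
to([.480,-.248,.161],-1.6)
```

```text
[ 0.47800765 -0.25049741  0.22653456] [ 0.12  0.26  0.34  1.87 -0.1   1.03 -1.09] 1.0013067313871848
t [0.017, -0.016, 0.437] rot [-0.0008, 0.0028, 0.0] dist 0.066
```

>>> servo_tool(series=[{"translation":[0.015,-0.016,0.15],"rot":[0,0.0028,0],"grip":1},{"translation":[0.015,-0.016,0.3],"rot":[0,0.0028,0],"grip":1},{"translation":[0.015,-0.016,0.43],"rot":[0,0.0028,0],"grip":1},{"translation":[0.015,-0.016,0.43],"rot":[0,0.0028,0],"grip":1}])

```text
time: 14.3
ee_pos: [0.477, -0.2489, 0.1597]
orientation: [-3.137, 0.049, 0.009]
contact_force: [-0.1, -0.1, -0.4]
width: 0.999
```

Run:
```python
from h import *
s=get_state(); print(s["ee_pos"],s["joint_pos"].round(2),s["width"],s["contact_force"])
to([.480,-.248,.161],-1.6)
```

```text
[ 0.47703961 -0.24893192  0.1596634 ] [ 0.14  0.33  0.33  1.95 -0.14  0.89 -1.06] 0.9989534655611955 [-0.05409632 -0.13645577 -0.39584902]
t [0.019, -0.007, -0.009] rot [-0.0012, 0.0019, -0.001] dist 0.003
```

Close on the handle.

>>> servo_tool(series=[{"translation":[0.019,-0.006,0],"rot":[0,0.002,0],"grip":0.6},{"translation":[0.019,-0.006,0],"rot":[0,0.002,0],"grip":0.3},{"translation":[0.019,-0.006,0],"rot":[0,0.002,0],"grip":0},{"translation":[0.019,-0.006,0],"rot":[0,0.002,0],"grip":0},{"translation":[0.019,-0.006,0],"rot":[0,0.002,0],"grip":0},{"translation":[0.019,-0.006,0],"rot":[0,0.002,0],"grip":0}])

```text
time: 14.9
ee_pos: [0.4803, -0.2457, 0.1604]
orientation: [-3.134, 0.047, -0.001]
contact_force: [-0.6, 5.3, 4.8]
width: 0.262
```

Run:
```python
from h import *
s=get_state(); print(s["ee_pos"],s["joint_pos"].round(2),s["width"],s["contact_force"],s["moment"])
m=eyes.camera_model("wrist"); p,d=eyes.capture("wrist"); cv2.imwrite("pics/w12.png",p[:,:,::-1])
p,d=eyes.capture("scene"); cv2.imwrite("pics/s12.png",cv2.resize(p[220:420,280:480,::-1],(600,600),interpolation=cv2.INTER_CUBIC))
```

```text
[ 0.48029865 -0.24574155  0.16037714] [ 0.14  0.33  0.32  1.95 -0.14  0.89 -1.06] 0.2623007872140039 [-0.59549364  5.25882073  4.77354343] [ 1.13399461  0.26282997 -0.1904402 ]
```

View pics/w12.png

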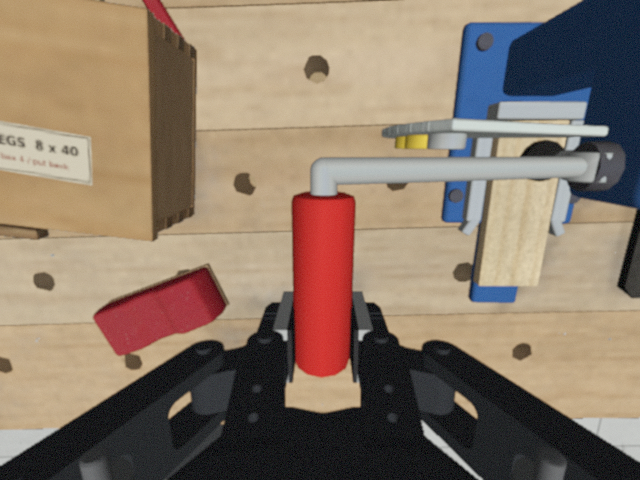

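View pics/s12.png

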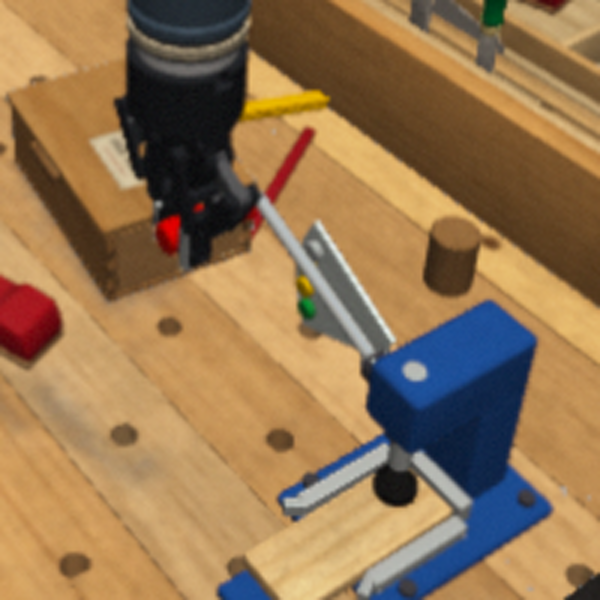

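>>> servo_tool(series=[{"translation":[0,-0.028,0.089],"rot":[0,0,0],"grip":0},{"translation":[0,-0.048,0.18],"rot":[0,0,0],"grip":0},{"translation":[0,-0.058,0.273],"rot":[0,0,0],"grip":0},{"translation":[0,-0.059,0.366],"rot":[0,0,0],"grip":0},{"translation":[0,-0.051,0.46],"rot":[0,0,0],"grip":0},{"translation":[0,-0.043,0.505],"rot":[0,0,0],"grip":0},{"translation":[0,-0.043,0.505],"rot":[0,0,0],"grip":0}])

```text
time: 15.7
ee_pos: [0.4806, -0.2393, 0.0852]
orientation: [-3.134, 0.049, -0.001]
contact_force: [-1.8, 0.1, 6.7]
width: 0.261
```

```bash
cat > q.py <<'E'
from h import *
s=get_state(); print(s["time"],s["ee_pos"],s["width"],s["contact_force"],s["moment"])
p=s["ee_pos"]; dz=p[2]-.1604
print("q from dz",.36-np.arcsin(np.clip(dz/.14+np.sin(.36),-1,1)), "q with const",.36-np.arcsin((p[2]+.019-.13)/.14))
R=cv2.Rodrigues(s["orientation"])[0]; print(R.round(3).tolist())
q=.66; print("need", (R.T@(np.array([.4803,-.2457+.14*(np.cos(.36-q)-np.cos(.36)),.1604+.14*(np.sin(.36-q)-np.sin(.36))])-p)/.15).round(3))
E
python3 q.py
```

```text
15.7 [ 0.48061682 -0.23929393  0.08524985] 0.26134086981037863 [-1.75618234  0.0781953   6.66528171] [ 0.24765717  0.46308371 -0.15975591]
q from dz 0.5455759054523523 q with const 0.5449828455357904
[[1.0, -0.032, 0.001], [-0.032, -0.999, 0.007], [0.001, -0.007, -1.0]]
need [-0.001  0.025  0.103]
```

>>> servo_tool(series=[{"translation":[0,0.007,0.03],"rot":[0,0,0],"grip":0},{"translation":[0,0.015,0.065],"rot":[0,0,0],"grip":0},{"translation":[0,0.025,0.105],"rot":[0,0,0],"grip":0},{"translation":[0,0.025,0.105],"rot":[0,0,0],"grip":0},{"translation":[0,0.025,0.105],"rot":[0,0,0],"grip":0}])

```text
time: 16.2
ee_pos: [0.4805, -0.2429, 0.0706]
orientation: [-3.133, 0.051, -0.002]
contact_force: [-3.5, 1.8, 7.5]
width: 0.26
```

```bash
python3 q.py
python3 - <<'E'
from h import *
for n in ("wrist","scene","side"):
    m=eyes.camera_model(n); p,d=eyes.capture(n); np.savez(f"{n}13.npz",p=p,d=d,T=m["T"])
    if n=="wrist": cv2.imwrite("pics/w13.png",p[:,:,::-1])
    else: cv2.imwrite(f"pics/{n}13.png",cv2.resize(p[240:420,300:480,::-1],(600,600),interpolation=cv2.INTER_CUBIC))
E
```

```text
16.2 [ 0.48052393 -0.24288255  0.07058637] 0.260429040550637 [-3.53714089  1.75954904  7.46816875] [ 0.37124986  0.5528229  -0.17342398]
q from dz 0.6534449925009227 q with const 0.6528361085946107
[[0.999, -0.032, 0.001], [-0.032, -0.999, 0.008], [0.001, -0.008, -1.0]]
need [-0.001  0.001  0.006]
```

View pics/w13.png

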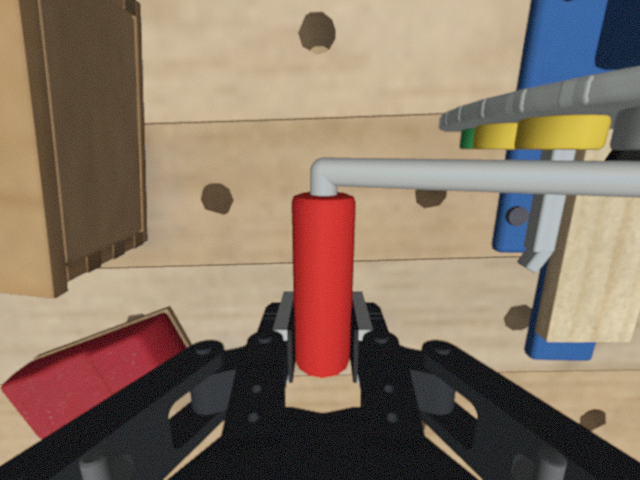

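View pics/scene13.png

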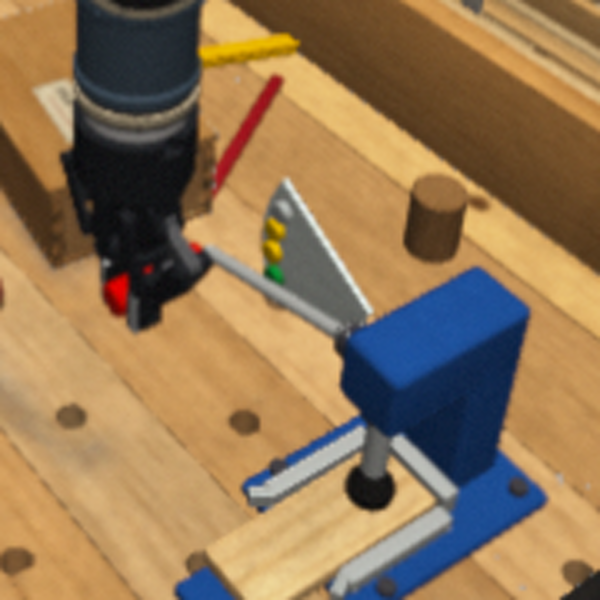

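View pics/side13.png

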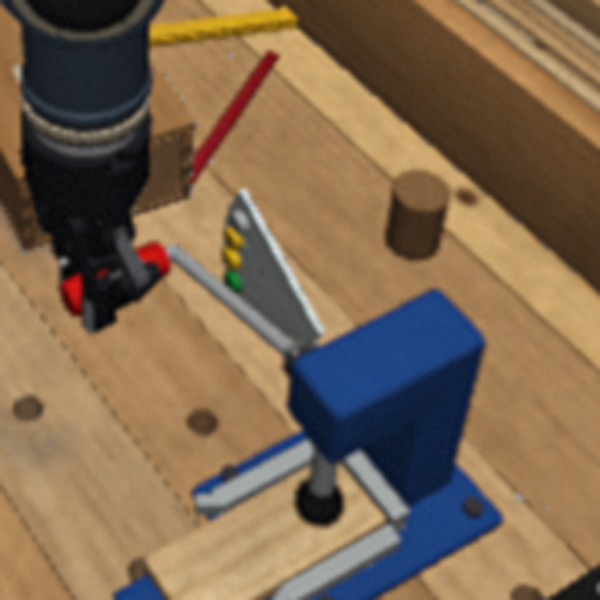

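Run:
```python
from h import *
m=eyes.camera_model("wrist"); z=np.load("wrist13.npz"); W=cloud(m,z["d"],z["T"])
k=W[210:280,315:332].reshape(-1,3); print("handle top",np.nanmedian(k,0),np.nanmax(k[:,2]))
k=W[172:182,340:440].reshape(-1,3); print("rod", k[0].round(4),k[-1].round(4))
z=np.load("w11.npz"); W=cloud(m,z["d"],z["T"])
k=W[130:200,240:255].reshape(-1,3); print("rest handle top",np.nanmedian(k,0),np.nanmax(k[:,2]))
zs=np.load("scene13.npz"); ms=eyes.camera_model("scene"); W=cloud(ms,zs["d"])
p=zs["p"].astype(int)
for n in ("scene","side"):
    zz=np.load(f"{n}13.npz"); mm=eyes.camera_model(n); W=cloud(mm,zz["d"]); # rod points and board/pad
    G=(W[...,0]>.525)&(W[...,0]<.548)&(W[...,1]>-.36)&(W[...,1]<-.26)&(W[...,2]>.06)&(W[...,2]<.14)
    P=W[G]; f=np.polyfit(P[:,1],P[:,2],1); print(n,len(P),"rod slope angle",np.arctan(f[0]),f)
```

```text
handle top [ 0.52089891 -0.245384    0.10187355] 0.1040090064880236
rod [ 0.5452 -0.2519  0.0969] [ 0.5419 -0.283   0.1054]
rest handle top [ 0.50450295 -0.24997662  0.19186373] 0.19419464704113104
scene 179 rod slope angle -0.29778872574444365 [-0.30691503  0.01738953]
side 185 rod slope angle -0.3002357660313169 [-0.30959459  0.01736157]
```

>>> servo_tool(series=[{"translation":[0,0,0.012],"rot":[0,0,0],"grip":0},{"translation":[0,0,0.012],"rot":[0,0,0],"grip":0},{"translation":[0,0,0.012],"rot":[0,0,0],"grip":0},{"translation":[0,0,0.012],"rot":[0,0,0],"grip":0},{"translation":[0,0,0.012],"rot":[0,0,0],"grip":0},{"translation":[0,0,0.012],"rot":[0,0,0],"grip":0},{"translation":[0,0,0.012],"rot":[0,0,0],"grip":0},{"translation":[0,0,0.012],"rot":[0,0,0],"grip":0}])

```text
time: 17.15
ee_pos: [0.4805, -0.243, 0.0703]
orientation: [-3.133, 0.052, -0.002]
contact_force: [-2.9, 0.9, 8.3]
width: 0.259
```

```bash
python3 q.py
```

```text
17.15 [ 0.48054463 -0.24297446  0.07026126] 0.25928004367759766 [-2.91289278  0.85556595  8.29480183] [ 0.30133715  0.6737679  -0.12945719]
q from dz 0.655871800130327 q with const 0.6552624681369379
[[0.999, -0.033, 0.002], [-0.033, -0.999, 0.008], [0.001, -0.009, -1.0]]
need [-0.002  0.     0.004]
```

>>> servo_tool(series=[{"translation":[0,0,0.01],"rot":[0,0,0],"grip":0},{"translation":[0,0,0.01],"rot":[0,0,0],"grip":0},{"translation":[0,0,0.01],"rot":[0,0,0],"grip":0},{"translation":[0,0,0.01],"rot":[0,0,0],"grip":0},{"translation":[0,0,0.01],"rot":[0,0,0],"grip":0},{"translation":[0,0,0.01],"rot":[0,0,0],"grip":0},{"translation":[0,0,0.01],"rot":[0,0,0],"grip":0},{"translation":[0,0,0.01],"rot":[0,0,0],"grip":0}])

```text
time: 17.95
ee_pos: [0.4805, -0.243, 0.0702]
orientation: [-3.132, 0.053, -0.003]
contact_force: [-2.4, 3.0, 9.0]
width: 0.259
```

>>> servo_tool(series=[{"translation":[0,0,0.009],"rot":[0,0,0],"grip":0},{"translation":[0,0,0.009],"rot":[0,0,0],"grip":0},{"translation":[0,0,0.009],"rot":[0,0,0],"grip":0},{"translation":[0,0,0.009],"rot":[0,0,0],"grip":0},{"translation":[0,0,0.009],"rot":[0,0,0],"grip":0},{"translation":[0,0,0.009],"rot":[0,0,0],"grip":0},{"translation":[0,0,0.009],"rot":[0,0,0],"grip":0},{"translation":[0,0,0.009],"rot":[0,0,0],"grip":0}])

```text
time: 18.75
ee_pos: [0.4806, -0.2429, 0.0703]
orientation: [-3.131, 0.053, -0.004]
contact_force: [-2.9, 1.4, 8.5]
width: 0.265
```

```bash
python3 q.py;  python3 - <<'E'
from h import *
for n in ("scene","side"):
    m=eyes.camera_model(n); p,d=eyes.capture(n); W=cloud(m,d)
    G=(W[...,0]>.525)&(W[...,0]<.548)&(W[...,1]>-.36)&(W[...,1]<-.26)&(W[...,2]>.06)&(W[...,2]<.14)
    P=W[G]; f=np.polyfit(P[:,1],P[:,2],1); print(n,len(P),"q",.36-np.arctan(f[0]))
    if n=="scene": cv2.imwrite("pics/s14.png",p[:,:,::-1])
E
```

```text
18.75 [ 0.48055517 -0.24291485  0.07028089] 0.26489017478052646 [-2.91952219  1.37364153  8.51035776] [ 0.30933097  0.6374716  -0.1441372 ]
q from dz 0.6557252744838573 q with const 0.6551159696655326
[[0.999, -0.034, 0.002], [-0.034, -0.999, 0.01], [0.002, -0.01, -1.0]]
need [-0.002  0.001  0.004]
scene 180 q 0.6612214273059023
side 185 q 0.6602895619610274
```

View pics/s14.png

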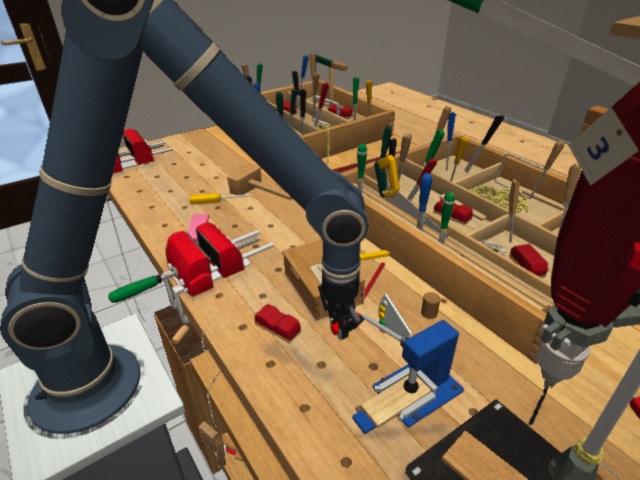

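```bash
python3 -c "
from workcell import job; print(job.sign_off())"
```

```text
the job is handed in; nothing more can be done
None
```

I slid the pine board into the press channel and against the stop. I then pinched the red handle and took the lever down to the third detent. It was held there about 2.5 s and was still held when I handed the job in, at about 19 s.

- **Board:** Opening the gripper may have pulled the board back by up to 1 mm, and the wrist view put its rear end 1 to 2 mm short of seated. I pushed the rear end again with shut fingers, and the resistance rose to about 6.4 N, so it is against the stop. I did not measure the rear end again after that push; the later wrist picture showed it still in the channel.
- **Lever:** Its angle read 0.656 rad from the handle's drop and 0.660 to 0.661 from the lever's slope in the two fixed cameras, against 0.66 for the green rivet. The upward force at the gripper was about 8.5 N and the handle had not slipped in the grip. The pictures show the foot's pad down on the board.
- **Bystanders:** The sanding block and bench dog look unmoved in the last picture. The tin was hidden behind the arm there, so I could not check it, but the arm never went near it.

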